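# Compass swing of the radiosondes

## Task

Swing the radiosonde compasses: lay every radiosonde shell lengthwise on its own black pad of the turntable, then turn the turntable by its crank post anticlockwise through a full turn, passing the red index mark once and stopping with the post at the mark the second time. Then turn the brass lock ring clockwise to its red locked mark, and only after that move all the shells into the blue tray, lying flat, side by side, leaving turntable and lock as set. Do not disturb the other things on the shelf.

Things in the scene. Friction and masses are not known exactly. Their poses are not given: they have to be found in the camera images.
- sonde1: radiosonde shell: grey aluminium rounded box with an orange band and a white stub at one end (the stub is +x), 90 mm long (x), 44 mm wide (y), 40 mm high; 160 g; origin at the centre of its underside. Two or three shells are present; an absent one reads None
- sonde1_mid (a point): centre of the box of sonde1, 20 mm above its underside; same axes as the body
- sonde2: radiosonde shell: grey aluminium rounded box with an orange band and a white stub at one end (the stub is +x), 90 mm long (x), 44 mm wide (y), 40 mm high; 160 g; origin at the centre of its underside. Two or three shells are present; an absent one reads None
- sonde2_mid (a point): centre of the box of sonde2, 20 mm above its underside; same axes as the body
- sonde3: radiosonde shell: grey aluminium rounded box with an orange band and a white stub at one end (the stub is +x), 90 mm long (x), 44 mm wide (y), 40 mm high; 160 g; origin at the centre of its underside. Two or three shells are present; an absent one reads None
- sonde3_mid (a point): centre of the box of sonde3, 20 mm above its underside; same axes as the body
- platter (a joint): angle of the white round turntable (300 mm across, 14 mm thick, flat top 45 mm above the shelf) on its upright axle, rad, growing anticlockwise seen from above. At 0 (and again at 6.283) the crank post stands at the red index mark; it starts short of 0 (-0.6 to -0.1), and has stops at -0.7 and 7.0; about 1.3 N at the crank post moves it
- platter_center (a point): centre of the turntable's top face, 45 mm above the shelf, on its axle; turns with it (its -x axis points to the crank post)
- pad_a (a point): centre of a black rectangular pad 100 x 54 mm painted flush on the turntable, 85 mm from the axle; its length runs radially, along the turntable's y. On its top face
- pad_b (a point): the same, second pad, across the axle from the crank post; its length runs radially, along the turntable's x
- pad_c (a point): the same, third pad, across the axle from pad_a; its length runs radially, along the turntable's y
- crank_grip (a point): middle of the black crank post on the turntable, 120 mm from the axle: upright, 26 mm across, free to spin on its own pin; grip here or a little higher; its top is 16 mm above this point, the turntable's face 41 mm below it
- index_mark (a point): red index mark on a small tab of the green base just outside the turntable's rim; the crank post stands beside it, on the line from axle to mark, at platter 0 and 6.283
- lock_ring (a joint): angle of the brass lock ring on the grey pedestal beside the turntable, rad, growing clockwise seen from above; 0 = pointer at the white free mark, 1.2 = pointer at the red locked mark; it can be overturned to a stop at 1.5; it starts at 0 to 0.3; stiff, about 0.12 N m. It is only a mark of the lock: it does not really block the turntable
- ring_grip (a point): on the lock ring's axis, in the brass finger bar that stands across the ring: bar 64 mm long (point x; the red pointer end is -x), 16 mm wide (point y), 32 mm high, its top 12 mm above this point; take it across its 16 mm width
- lock_mark (a point): red locked mark on the pedestal's face, 44 mm from the ring's axis
- tray_in (a point): centre of the inner floor (5 mm above the shelf) of the blue finished tray, fixed: inside 260 mm (x) by 130 mm (y), walls 5 mm thick, rim 30 mm above the shelf; axes along the tray
- insulator: bystander: chipped white porcelain insulator, 68 mm across, 100 mm tall, standing; origin at the centre of its underside
- spanner1: bystander: steel spanner 170 mm long, lying flat; origin at the centre of its underside (its handle lies to -x)
- spanner2: bystander: steel spanner 150 mm long, lying flat; origin at the centre of its underside (its handle lies to -x)
- bung: bystander: black rubber bung, 46 mm across, 36 mm tall; origin at the centre of its underside
Not all that is in view belongs to the job. What is shaped like the sonde3 but green is not meant. Leave any purple look-alike of the sonde2 alone.

How it is judged:
By the outcome, as a careful person would: the job done as asked, in the order asked, and still so for the second after the job is handed in, with the robot touching nothing.
Of sonde1, sonde2, sonde3 only 2 to 3 are there at a start; the rules pass over those that are not, and their reading is None.
At some moment in a run one of sonde1, sonde2, sonde3 may be knocked a few centimetres aside while the robot is not near it.
Once in a run the grip may slacken for a moment while it holds something.
It also fails if it takes over 210 s, if anything falls off the work surface, if the arm or the gripper's body presses on something with over 40 N, if the wrist force passes 120 N, or if a joint passes its speed limit or range.

## Robot

A 6-joint arm with a two-finger parallel gripper is mounted at the origin on the work surface. World frame = base frame: x ahead of the robot, y to its left, z up, the work surface at z = 0. Lengths are in m, angles in rad, forces in N, time in s.
With the tool pointing down it reaches from about 0.425 to 0.925 m from the base axis. Payload 12.5 kg.
Tool frame: the origin (TCP) lies between the finger pads; the fingertips stand ctrl.finger_overhang ahead of it and the grasp point (between the pads) is the TCP (ctrl.finger_overhang is the distance from the TCP to the fingertips, in m); z points along the fingers, y is the line along which they close (so a half turn about z gives the same grasp; the last joint's range is limited). The gripper opens to 85 mm and grips with 20 to 120 N. Pads are 22 mm wide; open, the fingers measure 114 mm over their backs; the gripper's body (76 mm by 85 mm) begins 54 mm behind the grasp point. The pads swing forward as they close: fully open they stand 13 mm farther back than shut.
Start: joints at [1.058, 0.491, 1.559, -0, 1.092, -0.106], TCP at [0.247, 0.574, 0.219] pointing down, gripper open.
Joint ranges: [-3.1, 3.1], [-0.84, 2.19], [0.05, 2.79], [-1.13, 4.28], [0.06, 2.93], [-2.69, 2.69]. Speed limits (rad/s): [2.22, 2.22, 2.79, 3.14, 3.14, 3.14].

## Interface

Orientations are given as a unit quaternion [w, x, y, z].
In Python, from plant import ctrl gives the robot as it stands. The module is installed in compiled form; this text tells all that it offers.
- The arm moves only by the shell command python3 -m creep 'ROWS' [OPENING]. ROWS is JSON, a list of rows, each a list of 2 entries, a list of its own where there are three numbers: the shift along the tool's x, y, z scaled (see below), then the turn about the tool's z scaled (see below). In form: [[[tx, ty, tz], turn], ...]. A call has 1 to 12 rows; each row is the pose to reach, as a shift and turn from the pose commanded when the call began, along the tool's axes at that moment, turning the shorter way round; what a row does not reach only later rows make up. The controller multiplies each number of a shift by 0.2 m and each number of a turn by 180 degrees. A row lasts 1/8 s, in which the tool goes at most 62.5 mm and 10.7 degrees, less where a joint would pass 70% of its speed; a pose out of reach is approached as far as the arm can. A call with a number of a shift or a turn outside -1 to 1 is refused whole. A call with a gripper value outside its range is refused whole. OPENING is the finger opening in mm, from 0 to 85.4, set as the call begins (- or left out, the last holds). The fingers move at their own pace and stop on an object; the grip force is fixed at half the most. Time passes only in rows, so rows that repeat a pose let the fingers close. It gives the time, the measured TCP pose, the force, the opening and the grip force at its end, in the units of the state.
- ctrl.state(): the state, without advancing time (a new reading comes with each control period).
- ctrl.get_image(name): name is "scene" or "top" or "wrist"; returns a dict with "img" (400x640x3 uint8, red, green, blue), "fx", "fy", "cx", "cy" (pixels), "world_from_camera" (4x4, takes a point from camera to world coordinates); the wrist camera has in their place "hand_eye" (4x4, takes a point from camera to tool coordinates, whose origin is the TCP and whose axes are the flange's). Camera axes: x right, y up, looking along -z (the intrinsics and any distortion apply to the point x, -y, -z); pixel columns grow to the right and rows downward; lengths in m; the calibration is good to about 2 mm. A picture is of the moment at which its call begins: read the wrist's pose just before it. There is no depth.
- ctrl.job_done(): hands the job in; it is judged then, once.
The state is a dict: "time_s": time; "joint_positions": joint angles; "joint_velocities": joint speeds; "joint_torque": joint torques, N m; "tool_pos": TCP position; "ee_rot": TCP orientation; "contact_force": force on the tool from outside, world axes, zero at the start; "ft_torque": the same for the moment, N m; "finger_gap": opening from 0.0 (shut) to 1.0 (fully open); "finger_force": force on a finger pad.
Only numpy, scipy, OpenCV 4.12 (cv2) and the standard library are available. Lean on these libraries where they do the work, as an engineer would, in place of code of your own. Each camera call takes 0.05 s, during which the arm holds its last target. There are 200 camera calls.

## Working session

There is one attempt and no reset: what is moved stays moved. The work goes in short steps, Python scripts to look and compute and a shell command to move; the robot and the scene stay as the last step left them, time stands still between calls to the robot, and variables do not carry over. Pictures are saved under pics/ and viewed, at most 14 in all, crops included, and the job is handed in when it is done.

```bash
mkdir -p pics
python3 - <<'E'
from plant import ctrl
import cv2,numpy as np
s=ctrl.state();print(s, ctrl.finger_overhang)
for n in("top","scene"):
    d=ctrl.get_image(n);cv2.imwrite(f"pics/{n}0.png",d["img"][:,:,::-1]);print(n,{k:np.round(v,4).tolist() if k!="img" else 0 for k,v in d.items()})
E
```

```text
{'time_s': 0.0, 'joint_positions': array([ 1.05836865e+00,  4.91554726e-01,  1.55946583e+00,  2.71054989e-05,
        1.09170711e+00, -1.05609270e-01]), 'joint_velocities': array([-0.00141428,  0.00066035, -0.00147512, -0.00059224, -0.00104739,
       -0.00094429]), 'joint_torque': array([-6.04631041e-04, -6.18458462e+01, -2.61594647e+01, -6.95672588e-05,
        4.02703299e-03, -3.73813032e-05]), 'tool_pos': array([0.24716159, 0.57378124, 0.21802511]), 'ee_rot': array([-1.84046211e-04,  2.02015508e-01,  9.79382158e-01, -5.36969051e-04]), 'contact_force': array([0.4342231 , 0.3374266 , 0.73289564]), 'ft_torque': array([-0.02782619, -0.03073341, -0.03053915]), 'finger_force': 0.0, 'finger_gap': 1.0006156914232995} 0.019
top {'img': 0, 'fx': 376.4739, 'fy': 376.4739, 'cx': 320.8742, 'cy': 196.7227, 'world_from_camera': [[-0.0288, 0.9926, -0.1179, 0.4215], [-0.9994, -0.0263, 0.0229, 0.0441], [0.0197, 0.1185, 0.9928, 0.9795], [0.0, 0.0, 0.0, 1.0]]}
scene {'img': 0, 'fx': 417.1819, 'fy': 417.1819, 'cx': 322.4451, 'cy': 193.0335, 'world_from_camera': [[-0.7021, -0.4751, 0.5303, 1.0264], [0.7119, -0.455, 0.5349, 0.5692], [-0.0128, 0.7531, 0.6577, 0.7164], [0.0, 0.0, 0.0, 1.0]]}
```

View pics/top0.png

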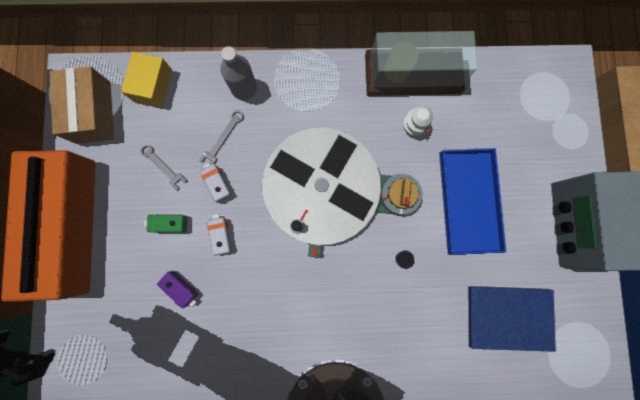

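View pics/scene0.png

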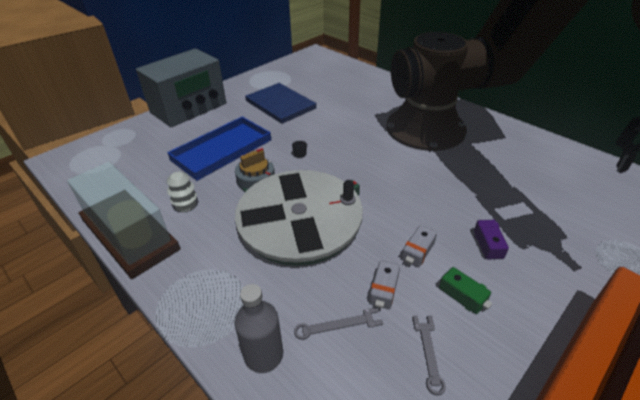

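The top view shows two shells, grey/white with an orange band, at (214,183) and (219,235). The look-alikes are green at (166,223) and purple at (178,289), and I'll leave both alone. The turntable is at (321,186), with its post at (298,226), red mark tab (316,251), lock ring (403,194). The walled blue tray is at (473,202); the flat navy thing at (511,319) is a book.

```bash
cat > h.py <<'E'
from plant import ctrl
import cv2,numpy as np
def cam(n):
    d=ctrl.get_image(n)
    if n=="wrist":
        from scipy.spatial.transform import Rotation as R
        s=ctrl.state();q=s["ee_rot"];T=np.eye(4);T[:3,:3]=R.from_quat([q[1],q[2],q[3],q[0]]).as_matrix();T[:3,3]=s["tool_pos"]
        d["world_from_camera"]=T@d["hand_eye"]
    return d
def ray(d,uv,z):
    uv=np.atleast_2d(np.asarray(uv,float));W=d["world_from_camera"]
    c=np.stack([(uv[:,0]-d["cx"])/d["fx"],-(uv[:,1]-d["cy"])/d["fy"],-np.ones(len(uv))],1)@W[:3,:3].T
    o=W[:3,3];return o+c*((z-o[2])/c[:,2])[:,None]
def proj(d,P):
    W=d["world_from_camera"];c=(np.atleast_2d(P)-W[:3,3])@W[:3,:3]
    return np.stack([d["cx"]+d["fx"]*c[:,0]/-c[:,2],d["cy"]-d["fy"]*c[:,1]/-c[:,2]],1)
def hsv(d):return cv2.cvtColor(d["img"],cv2.COLOR_RGB2HSV)
def blobs(m,amin,box=None):
    m=m.astype(np.uint8)
    if box is not None:
        k=np.zeros_like(m);x0,y0,x1,y1=box;k[y0:y1,x0:x1]=1;m=m*k
    cs,_=cv2.findContours(m,cv2.RETR_EXTERNAL,cv2.CHAIN_APPROX_NONE)
    return sorted([c[:,0,:] for c in cs if cv2.contourArea(c)>=amin],key=lambda c:-cv2.contourArea(c))
def rect(d,c,z):
    p=ray(d,c,z)[:,:2].astype(np.float32)
    (x,y),(w,h),a=cv2.minAreaRect(p)
    if w<h:w,h,a=h,w,a+90
    return np.round([x,y,w,h,(a+90)%180-90],4)
E
python3 - <<'E'
from h import *
d=cam("top");H=hsv(d);h,s,v=[H[...,i].astype(int) for i in range(3)]
im=d["img"][:,:,::-1]
a=cv2.resize(im[150:270,140:240],(500,600),interpolation=cv2.INTER_CUBIC);b=cv2.resize(im[170:270,280:430][:, 0:150],(300,200),interpolation=cv2.INTER_CUBIC)
b2=cv2.resize(im[165:225,373:433],(300,300),interpolation=cv2.INTER_CUBIC)
r=np.zeros((600,300,3),np.uint8);r[:200]=b;r[200:500]=b2
cv2.imwrite("pics/crop1.png",np.hstack([a,r]))
for c in blobs((h>105)&(h<130)&(s>150)&(v>60),300,(430,140,515,265)):print("tray",rect(d,c,0.03))
for c in blobs((v<40),150,(255,120,385,250)):print("pad",rect(d,c,0.045),c.mean(0))
for c in blobs((h>4)&(h<18)&(s>120),15,(190,150,245,270)):print("band",rect(d,c,0.04),c.mean(0))
for c in blobs(((h<6)|(h>172))&(s>130),4,(280,200,330,270)):print("redidx",ray(d,c.mean(0),0.045),c.mean(0))
for c in blobs(((h<6)|(h>172))&(s>130),3,(380,170,425,215)):print("redring",ray(d,c.mean(0),0.05),c.mean(0))
for c in blobs((s<40)&(v>125),3000,(255,120,388,250)):
    e=cv2.fitEllipse(ray(d,cv2.convexHull(c)[:,0],0.045)[:,:2].astype(np.float32));print("platter",e)
print(proj(d,[[.5,0,0]]))
for q in [(214,183),(219,235)]:print(ray(d,q,.04))
E
```

```text
tray [ 0.5151 -0.3641  0.2667  0.1457  0.8947]
band [ 6.00700e-01  2.99700e-01  4.46000e-02  1.03000e-02 -6.56675e+01] [210.24324324 172.91891892]
band [ 4.67900e-01  2.83000e-01  4.71000e-02  1.03000e-02 -8.02011e+01] [216.5 225.8]
redidx [[0.39867086 0.04291134 0.045     ]] [314.15 251.  ]
redring [[ 0.51620976 -0.18908976  0.05      ]] [405.86666667 200.73333333]
redring [[ 0.52420414 -0.13718571  0.05      ]] [385.  198.1]
platter ((0.6025535464286804, 0.04781464859843254), (0.3814818859100342, 0.4706050455570221), 45.594093322753906)
[[329.51642085 210.89507909]]
[[0.57487066 0.28966895 0.04      ]]
[[0.44455572 0.2767856  0.04      ]]
```

View pics/crop1.png

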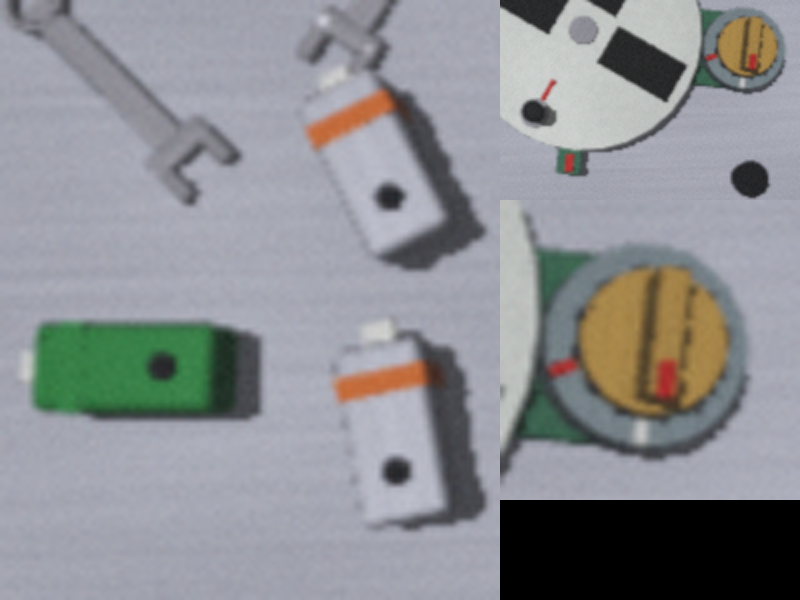

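The crop confirms both orange-banded shells, with stubs pointing up in the image. The upper one's stub end is beside a spanner jaw. The green look-alike stays untouched. Next I'll measure the pads, post, hub and ring.

```bash
cat >> h.py <<'E'
from scipy.spatial.transform import Rotation as R
def go(x,y,z,a,cur=None):
    """rows numbers to bring TCP to x,y,z with closing axis (tool y) at a deg in world (mod 180). cur=(x,y,z,adeg) to chain"""
    s=ctrl.state();q=s["ee_rot"];M=R.from_quat([q[1],q[2],q[3],q[0]]).as_matrix();p=s["tool_pos"]
    if cur is not None:
        p=np.array(cur[:3]);t=np.radians(cur[3]);M=np.array([[-np.sin(t),np.cos(t),0],[np.cos(t),np.sin(t),0],[0,0,-1]]).T
        M=np.stack([np.array([-np.sin(t),np.cos(t),0]),np.array([np.cos(t),np.sin(t),0]),[0,0,-1]],1)
    c=np.degrees(np.arctan2(M[1,1],M[0,1]))
    dt=-((a-c+90)%180-90)   # tool z down: positive turn = clockwise seen from above
    return np.round(M.T@(np.array([x,y,z])-p)/.2,3).tolist(),round(dt/180,3),"closing ang now %.1f j6 %.2f"%(c,s["joint_positions"][5])
E
python3 - <<'E'
from h import *
d=cam("top");H=hsv(d);h,s,v=[H[...,i].astype(int) for i in range(3)]
print("v dark",np.percentile(v[150:200,325:360],[1,10,20]))
for c in blobs((v<75),100,(255,120,385,250)):print("pad",rect(d,c,0.045),c.mean(0).round(1))
hub=blobs((v<150)&(v>90),30,(310,174,334,198))
for c in hub:print("hub",ray(d,c.mean(0),.045),c.mean(0),len(c))
for u in [(215.3,182.9),(219,236.2)]:print("shell",ray(d,u,.04))
for u in [(297,224),(404,194),(401,211)]:print(ray(d,u,.1),ray(d,u,.05))
print(go(.455,.277,.2,10))
e=cam("scene");H=hsv(e);h,s,v=[H[...,i].astype(int) for i in range(3)]
for c in blobs(((h<6)|(h>172))&(s>130),3,(230,140,285,195)):print("scene red",c.mean(0))
for c in blobs(((h<6)|(h>172))&(s>100),3,(325,170,370,215)):print("scene redidx",c.mean(0))
b=e["img"][130:220,220:380,::-1];cv2.imwrite("pics/crop2.png",cv2.resize(b,(800,450),interpolation=cv2.INTER_CUBIC))
E
```

```text
v dark [38. 41. 42.]
pad [ 5.18100e-01 -5.17000e-02  9.65000e-02  5.13000e-02  5.86714e+01] [350.7 201.7]
pad [6.07500e-01 9.31000e-02 9.66000e-02 5.05000e-02 5.80176e+01] [292.1 168.1]
pad [ 6.34900e-01 -2.40000e-02  9.66000e-02  5.10000e-02 -3.14344e+01] [337.8 156.2]
hub [[0.55992794 0.01946648 0.045     ]] [321.7755102  185.83673469] 49
shell [[0.57504116 0.28642495 0.04      ]]
shell [[0.44160558 0.27677653 0.04      ]]
[[0.46344916 0.0812562  0.1       ]] [[0.46583441 0.08336756 0.05      ]]
[[ 0.52723556 -0.17300224  0.1       ]] [[ 0.53324717 -0.1853459   0.05      ]]
[[ 0.48715706 -0.16369374  0.1       ]] [[ 0.49089014 -0.17550819  0.05      ]]
([-1.542, -0.952, 0.092], np.float64(0.315), 'closing ang now 66.7 j6 -0.11')
scene redidx [354.         182.33333333]
```

View pics/crop2.png

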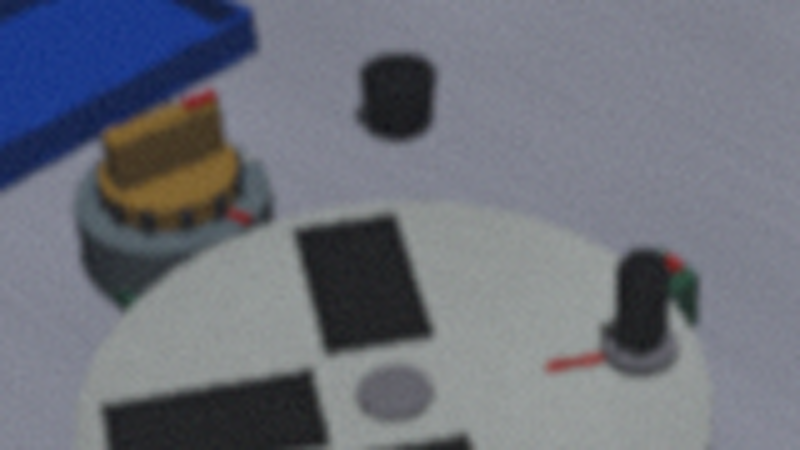

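Geometry checks out: axle (.563,.021), pads 85 mm off, post at 148.5°, mark at 172.3° (platter ≈ -0.415). I'll move above the near shell and refine with the wrist camera.

```bash
python3 -c "
from h import *
print(go(.4416,.2768,.16,100))"
```

```text
([-1.48, -0.98, 0.292], np.float64(-0.185), 'closing ang now 66.7 j6 -0.11')
```

```bash
python3 -m creep '[[[-0.3,-0.2,0],0],[[-0.6,-0.4,0],0],[[-0.8,-0.55,0],0],[[-0.95,-0.65,0.1],0],[[-0.95,-0.65,0.1],0]]' 70
python3 -c "
from h import *
print(go(.4416,.2768,.16,100))"
```

```text
time_s: 0.88
tool_pos: [0.3713, 0.3771, 0.1977]
ee_rot: [-0.001, 0.204, 0.979, -0.001]
contact_force: [0.2, -0.2, -0.2]
finger_gap: 0.821
finger_force: 0.0
([-0.523, -0.319, 0.189], np.float64(-0.186), 'closing ang now 66.5 j6 -0.49')
```

```bash
python3 -m creep '[[[-0.26,-0.16,0.1],-0.05],[[-0.523,-0.319,0.189],-0.1],[[-0.523,-0.319,0.189],-0.15],[[-0.523,-0.319,0.189],-0.186],[[-0.523,-0.319,0.189],-0.186],[[-0.523,-0.319,0.189],-0.186]]'
python3 -c "
from h import *
d=cam('wrist');cv2.imwrite('pics/w1.png',d['img'][:,:,::-1]);np.save('w1',d)
print(go(.4416,.2768,.16,100),proj(d,[[.4416,.2768,.04]]),d['hand_eye'])"
```

```text
time_s: 1.62
tool_pos: [0.441, 0.2801, 0.161]
ee_rot: [0.0, -0.088, 0.996, 0.0]
contact_force: [-0.1, 0.2, -0.2]
finger_gap: 0.816
finger_force: 0.0
([-0.0, -0.016, 0.005], np.float64(0.001), 'closing ang now 100.1 j6 -1.31') [[322.40195215 193.34551085]] [[ 3.60682696e-04  9.62143570e-01  2.72542878e-01  6.77008553e-02]
 [ 9.99999762e-01 -1.86790217e-04 -6.63982140e-04 -1.27792345e-03]
 [-5.87937803e-04  2.72543053e-01 -9.62143409e-01 -1.54309219e-01]
 [ 0.00000000e+00  0.00000000e+00  0.00000000e+00  1.00000000e+00]]
```

View pics/w1.png

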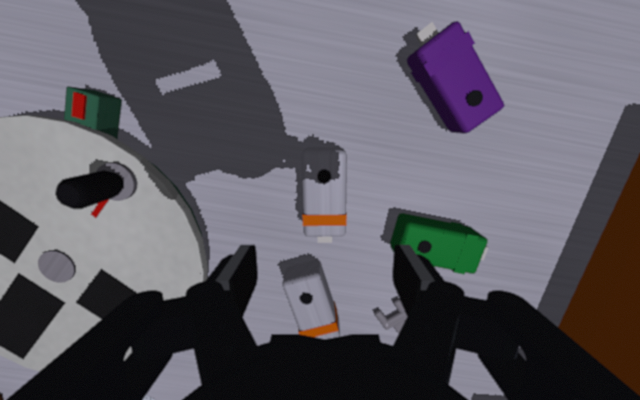

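The wrist view shows the near shell at (325,193), where (322,193) was predicted, and aligned with the gripper. The other shell is at (308,300). I'll descend and grip.

```bash
python3 -m creep '[[[0,-0.002,0.2],0],[[0,-0.002,0.4],0],[[0,-0.002,0.55],0],[[0,-0.002,0.64],0],[[0,-0.002,0.672],0],[[0,-0.002,0.672],0]]' 70 && python3 -m creep '[[[0,0,0],0],[[0,0,0],0],[[0,0,0],0],[[0,0,0],0],[[0,0,-0.1],0],[[0,0,-0.4],0],[[0,0,-0.7],0],[[0,0,-0.75],0],[[0,0,-0.75],0]]' 25
python3 -c "
from h import *
s=ctrl.state();p=s['tool_pos'];print(go(.518,-.052,.175,148.3))"
```

```text
time_s: 2.42
tool_pos: [0.4412, 0.2793, 0.0265]
ee_rot: [-0.0, -0.088, 0.996, 0.0]
contact_force: [0.7, -0.5, -0.1]
finger_gap: 0.819
finger_force: 0.0
time_s: 3.55
tool_pos: [0.4412, 0.279, 0.1767]
ee_rot: [0.001, -0.089, 0.996, 0.0]
contact_force: [0.5, -1.5, -1.0]
finger_gap: 0.291
finger_force: 0.0
([-0.086, -1.697, 0.008], np.float64(-0.267), 'closing ang now 100.2 j6 -1.31')
```

Missed: the fingers closed to 25 mm on nothing. Checking the shell.

```bash
python3 -c "
from h import *
d=cam('wrist');cv2.imwrite('pics/w2.png',d['img'][:,:,::-1])
print(proj(d,[[.4416,.2768,.04]]))"
```

```text
[[323.60748597 190.44106586]]
```

View pics/w2.png

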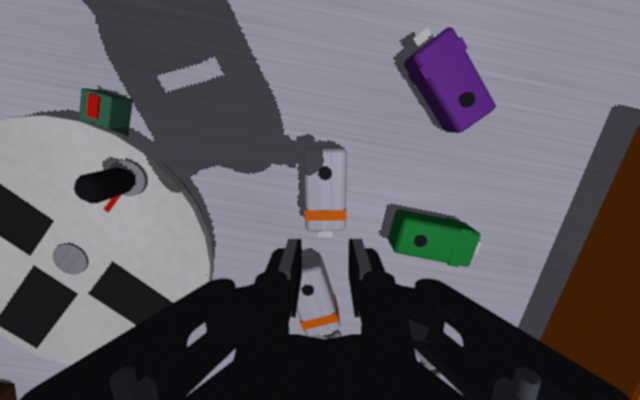

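The shell is still in place at (325,190). The fingers just close slowly (~40 mm/s), so I lifted too early. Retrying with more time.

```bash
python3 -m creep '[[[0,0,0],0],[[0,0,0],0],[[0,0,0.1],0],[[0,0,0.2],0],[[0,0,0.3],0],[[0,0,0.4],0],[[0,0,0.5],0],[[0,0,0.6],0],[[0,0,0.7],0],[[0,0,0.752],0],[[0,0,0.752],0]]' 65 && python3 -m creep '[[[0,0,0],0],[[0,0,0],0],[[0,0,0],0],[[0,0,0],0],[[0,0,0],0],[[0,0,0],0],[[0,0,0],0]]' 25 && python3 -m creep '[[[0,0,-0.1],0],[[0,0,-0.3],0],[[0,0,-0.5],0],[[0,0,-0.7],0],[[0,0,-0.75],0],[[0,0,-0.75],0]]'
python3 -c "
from h import *
s=ctrl.state();p=s['tool_pos'];print(go(.518,-.052,.175,148.3))"
```

```text
time_s: 4.97
tool_pos: [0.4409, 0.2789, 0.0253]
ee_rot: [-0.001, -0.089, 0.996, -0.0]
contact_force: [-0.7, -0.2, 0.9]
finger_gap: 0.763
finger_force: 0.0
time_s: 5.85
tool_pos: [0.4419, 0.2794, 0.0273]
ee_rot: [0.001, -0.089, 0.996, 0.0]
contact_force: [-0.4, -0.4, 8.7]
finger_gap: 0.292
finger_force: 4.3
time_s: 6.6
tool_pos: [0.4412, 0.2791, 0.1764]
ee_rot: [0.001, -0.089, 0.996, 0.0]
contact_force: [0.2, -0.0, -0.6]
finger_gap: 0.295
finger_force: 0.0
([-0.085, -1.697, 0.006], np.float64(-0.267), 'closing ang now 100.2 j6 -1.31')
```

```bash
python3 -c "
from h import *
d=cam('wrist');p=ctrl.state()['tool_pos']
print(p,proj(d,[p,p-[0,0,.019],[p[0],p[1],.04],p+[0,.02,0]]))
t=cam('top');print(proj(t,[p,[p[0],p[1],.04]]))
im=d['img'][130:400,180:480,::-1];j=t['img'][140:290,130:290,::-1]
cv2.imwrite('pics/w3.png',np.hstack([cv2.resize(im,(400,360)),cv2.resize(j,(384,360),interpolation=cv2.INTER_CUBIC)]))"
```

```text
[0.44093326 0.27891325 0.1755394 ] [[326.63820921 243.2990416 ]
 [326.42377208 231.30571986]
 [325.68540456 190.00932878]
 [360.44520307 248.91322857]]
[[202.00215342 235.62422177]
 [218.1289563  236.49846809]]
```

View pics/w3.png

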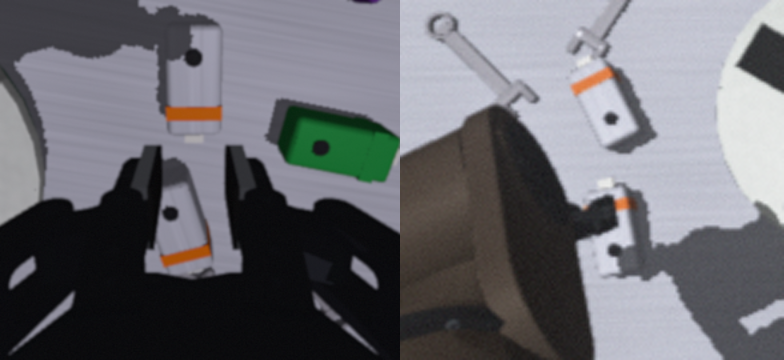

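Position is right, yet the fingers passed over the shell, with an upward contact force. I'll descend again and look at the contact from the wrist and scene cameras.

```bash
python3 -m creep '[[[0,0,0],0],[[0,0,0],0],[[0,0,0.1],0],[[0,0,0.2],0],[[0,0,0.3],0],[[0,0,0.4],0],[[0,0,0.5],0],[[0,0,0.6],0],[[0,0,0.7],0],[[0,0,0.74],0],[[0,0,0.74],0]]' 75 && python3 -m creep '[[[0,0,0],0],[[0,0,0],0],[[0,0,0],0],[[0,0,0],0],[[0,0,0],0],[[0,0,0],0],[[0,0,0],0]]' 50
python3 -c "
from h import *
d=cam('wrist');t=cam('scene')
im=d['img'][130:400,180:480,::-1];p=ctrl.state()['tool_pos'];u=proj(t,[p])[0].astype(int);print(u,proj(d,[p]))
j=t['img'][u[1]-60:u[1]+60,u[0]-65:u[0]+65,::-1]
cv2.imwrite('pics/w4.png',np.hstack([cv2.resize(im,(400,360)),cv2.resize(j,(390,360),interpolation=cv2.INTER_CUBIC)]))"
```

```text
time_s: 8.07
tool_pos: [0.4411, 0.279, 0.0277]
ee_rot: [-0.0, -0.089, 0.996, -0.0]
contact_force: [0.1, 0.7, -0.3]
finger_gap: 0.877
finger_force: 0.0
time_s: 8.95
tool_pos: [0.4413, 0.2791, 0.028]
ee_rot: [0.0, -0.089, 0.996, 0.0]
contact_force: [0.9, -0.5, 0.5]
finger_gap: 0.583
finger_force: 0.0
[419 242] [[326.62319035 243.2697007 ]]
```

View pics/w4.png

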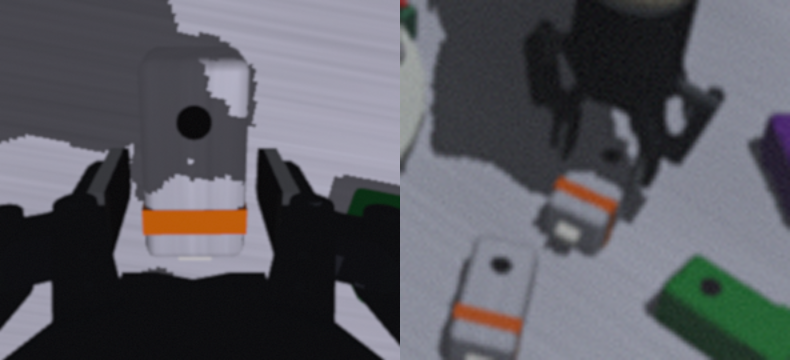

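The fingers straddle the shell at mid-length correctly. I'll go 5 mm lower and close gradually, checking the force.

```bash
python3 -m creep '[[[0,0,0.025],0],[[0,0,0.025],0],[[0,0,0.025],0],[[0,0,0.025],0]]' 45;  python3 -m creep '[[[0,0,0],0],[[0,0,0],0],[[0,0,0],0]]' 38; python3 -m creep '[[[0,0,0],0],[[0,0,0],0],[[0,0,0],0],[[0,0,0],0]]' 
python3 -c "
from h import *
d=cam('wrist')
cv2.imwrite('pics/w5.png',cv2.resize(d['img'][130:400,180:480,::-1],(400,360)))"
```

```text
time_s: 9.55
tool_pos: [0.4413, 0.2791, 0.023]
ee_rot: [0.0, -0.089, 0.996, 0.0]
contact_force: [0.1, 0.7, -0.1]
finger_gap: 0.527
finger_force: 0.0
time_s: 9.93
tool_pos: [0.4413, 0.2791, 0.0237]
ee_rot: [0.0, -0.089, 0.996, 0.0]
contact_force: [-1.6, -1.4, 8.3]
finger_gap: 0.479
finger_force: 59.4
time_s: 10.42
tool_pos: [0.4413, 0.2792, 0.0236]
ee_rot: [0.0, -0.089, 0.996, 0.0]
contact_force: [-2.3, 0.3, 8.1]
finger_gap: 0.473
finger_force: 59.4
```

View pics/w5.png

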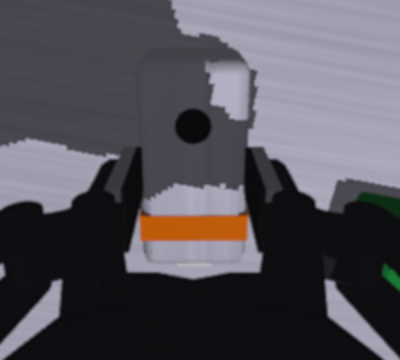

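Force is 59 N but the gap is only 40 mm, with an upward push. The pads are biting the rounded top edge, so the tips sit higher than assumed. I'll open and go lower in small steps, watching force.

```bash
python3 -m creep '[[[0,0,0],0],[[0,0,0],0],[[0,0,0],0],[[0,0,0],0],[[0,0,0],0],[[0,0,0.01],0],[[0,0,0.02],0],[[0,0,0.02],0]]' 60;  python3 -m creep '[[[0,0,0.01],0],[[0,0,0.02],0],[[0,0,0.02],0]]'; python3 -m creep '[[[0,0,0],0],[[0,0,0],0],[[0,0,0],0],[[0,0,0],0],[[0,0,0],0],[[0,0,0],0],[[0,0,0],0]]' 42
```

```text
time_s: 11.48
tool_pos: [0.4412, 0.279, 0.0188]
ee_rot: [-0.0, -0.089, 0.996, -0.0]
contact_force: [0.3, 0.1, 0.8]
finger_gap: 0.701
finger_force: 0.0
time_s: 11.85
tool_pos: [0.4412, 0.2791, 0.0148]
ee_rot: [-0.0, -0.089, 0.996, -0.0]
contact_force: [-0.6, -0.4, 0.3]
finger_gap: 0.701
finger_force: 0.0
time_s: 12.72
tool_pos: [0.4412, 0.2791, 0.0152]
ee_rot: [0.0, -0.089, 0.996, 0.0]
contact_force: [-0.8, -0.7, 5.8]
finger_gap: 0.496
finger_force: 42.3
```

```bash
python3 -m creep '[[[0,0,0],0],[[0,0,0],0],[[0,0,0],0],[[0,0,0],0]]' 36; python3 -m creep '[[[0,0,0],0],[[0,0,0],0],[[0,0,-0.05],0],[[0,0,-0.1],0],[[0,0,-0.1],0],[[0,0,-0.1],0]]'
```

```text
time_s: 13.22
tool_pos: [0.4412, 0.2791, 0.0154]
ee_rot: [0.0, -0.089, 0.996, 0.0]
contact_force: [-1.3, -1.3, 7.7]
finger_gap: 0.49
finger_force: 60.1
time_s: 13.98
tool_pos: [0.4412, 0.2791, 0.035]
ee_rot: [0.0, -0.089, 0.996, 0.0]
contact_force: [0.9, 0.3, -1.9]
finger_gap: 0.493
finger_force: 66.4
```

Held (the force shows its weight), gripped 15 mm above the underside. Lift, and work out the shell's offset from the TCP and the way to the pad.

```bash
python3 -m creep '[[[0,0,-0.2],0],[[0,0,-0.4],0],[[0,0,-0.6],0],[[0,0,-0.7],0],[[0,0,-0.7],0]]'
python3 -c "
from h import *
d=cam('wrist');s=ctrl.state();p=s['tool_pos'];im=d['img'];print(go(.518,-.052,.175,148.3))
print('plane offsets',[ (ray(d,(u,),p[2]+.025)[0]-p).round(4)[:2].tolist() for u in [(326,165),(326,326.5)]])
H=hsv(d);m=(H[...,0]>4)&(H[...,0]<18)&(H[...,1]>120)
for c in blobs(m,30):print('band',rect(d,c,p[2]+.025),c.mean(0))
cv2.imwrite('pics/w6.png',im[100:400,160:500,::-1])"
```

```text
time_s: 14.6
tool_pos: [0.4416, 0.2793, 0.1758]
ee_rot: [0.001, -0.089, 0.996, 0.0]
contact_force: [-0.6, 0.1, -1.9]
finger_gap: 0.494
finger_force: 66.6
([-0.086, -1.697, -0.002], np.float64(-0.267), 'closing ang now 100.2 j6 -1.31')
plane offsets [[-0.0481, -0.0092], [0.0362, 0.0061]]
band [ 0.4344  0.4137  0.1588  0.0499 26.7615] [613.25473322 269.07228916]
band [ 4.67200e-01  2.82600e-01  4.36000e-02  1.33000e-02 -8.06343e+01] [324.76097561 309.69756098]
band [0.5529 0.1129 0.0122 0.008  0.8853] [  6.07272727 391.89090909]
```

View pics/w6.png

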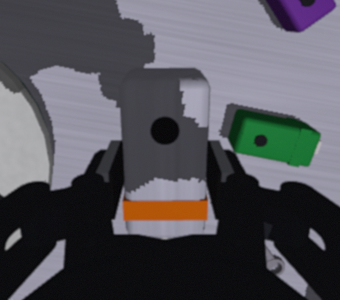

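```bash
python3 -m creep '[[[0,-0.15,0],-0.03],[[0,-0.35,0],-0.07],[[0,-0.6,0],-0.11],[[0,-0.8,0],-0.16],[[0,-0.95,0],-0.21],[[0,-1,0],-0.25],[[0,-1,0],-0.267],[[0,-1,0],-0.267]]'
python3 -c "
from h import *
print(go(.520,-.0486,.12,148.3))"
```

```text
time_s: 15.65
tool_pos: [0.4761, 0.082, 0.1737]
ee_rot: [-0.001, -0.486, 0.874, 0.001]
contact_force: [-0.5, 0.2, -2.9]
finger_gap: 0.492
finger_force: 66.5
([0.439, -0.531, 0.268], np.float64(-0.001), 'closing ang now 148.2 j6 -2.55')
```

Joint 6 is near its limit, so I'll use the half-turned grasp instead.

```bash
python3 -m creep '[[[0.1,-0.1,0],0.055],[[0.2,-0.2,0],0.11],[[0.3,-0.35,0],0.165],[[0.4,-0.5,0],0.22],[[0.4,-0.5,0],0.275],[[0.4,-0.5,0],0.33],[[0.4,-0.5,0],0.385],[[0.4,-0.5,0],0.44],[[0.4,-0.5,0],0.49],[[0.4,-0.5,0],0.49]]' && python3 -m creep '[[[0,0,0],0.055],[[0,0,0],0.11],[[0,0,0],0.165],[[0,0,0],0.22],[[0,0,0],0.275],[[0,0,0],0.33],[[0,0,0],0.385],[[0,0,0],0.44],[[0,0,0],0.5],[[0,0,0],0.51],[[0,0,0],0.51]]'
python3 -c "
from h import *
print(go(.516,-.055,.064,-31.7))"
```

```text
time_s: 16.9
tool_pos: [0.5192, -0.0382, 0.1742]
ee_rot: [-0.001, 0.258, 0.966, 0.0]
contact_force: [-0.1, -0.0, -1.0]
finger_gap: 0.492
finger_force: 66.5
time_s: 18.27
tool_pos: [0.5194, -0.0384, 0.1747]
ee_rot: [-0.0, 0.873, 0.489, -0.0]
contact_force: [-1.7, 0.4, -1.4]
finger_gap: 0.493
finger_force: 66.5
([-0.08, 0.029, 0.554], np.float64(0.001), 'closing ang now -31.5 j6 0.35')
```

```bash
python3 -m creep '[[[-0.08,0.029,0.1],0],[[-0.08,0.029,0.25],0],[[-0.08,0.029,0.4],0],[[-0.08,0.029,0.5],0],[[-0.08,0.029,0.55],0],[[-0.08,0.029,0.562],0],[[-0.08,0.029,0.57],0],[[-0.08,0.029,0.57],0]]'; python3 -m creep '[[[0,0,0],0],[[0,0,0],0],[[0,0,0],0],[[0,0,0],0],[[0,0,0],0],[[0,0,-0.1],0],[[0,0,-0.3],0],[[0,0,-0.5],0],[[0,0,-0.6],0],[[0,0,-0.6],0]]' 62
python3 -c "
from h import *
print(go(.575,.2864,.18,115))"
```

```text
time_s: 19.27
tool_pos: [0.5162, -0.0551, 0.0615]
ee_rot: [0.0, 0.874, 0.487, 0.0]
contact_force: [0.2, 1.1, -2.4]
finger_gap: 0.492
finger_force: 66.5
time_s: 20.52
tool_pos: [0.5164, -0.0552, 0.1821]
ee_rot: [0.001, 0.874, 0.487, 0.001]
contact_force: [0.3, 0.5, -0.4]
finger_gap: 0.728
finger_force: 0.0
([1.606, -0.65, 0.01], np.float64(0.185), 'closing ang now -31.8 j6 0.32')
```

```bash
python3 -m creep '[[[0.2,-0.08,0],0],[[0.45,-0.18,0],0],[[0.7,-0.28,0],0],[[0.9,-0.36,0],0],[[1,-0.4,0],0],[[1,-0.4,0],0]]' 72
python3 - <<'E'
from h import *
print(go(.575,.2864,.18,115))
d=cam("top");np.save("t2",d);H=hsv(d);h,s,v=[H[...,i].astype(int) for i in range(3)]
for c in blobs((h>4)&(h<18)&(s>120),12,(190,120,390,270)):print("band",rect(d,c,0.04),rect(d,c,.085),c.mean(0))
im=d["img"][115:255,190:390,::-1]
cv2.imwrite("pics/t2.png",cv2.resize(im,(800,560),interpolation=cv2.INTER_CUBIC))
E
```

```text
time_s: 21.28
tool_pos: [0.5529, 0.1577, 0.1799]
ee_rot: [-0.0, 0.873, 0.487, -0.001]
contact_force: [0.4, 0.0, -0.2]
finger_gap: 0.843
finger_force: 0.0
([0.606, -0.244, -0.001], np.float64(0.185), 'closing ang now -31.7 j6 0.72')
band [ 5.04300e-01 -8.16000e-02  4.90000e-02  9.90000e-03 -3.11859e+01] [ 5.00300e-01 -7.56000e-02  4.67000e-02  9.50000e-03 -3.11859e+01] [362.57894737 207.        ]
```

View pics/t2.png

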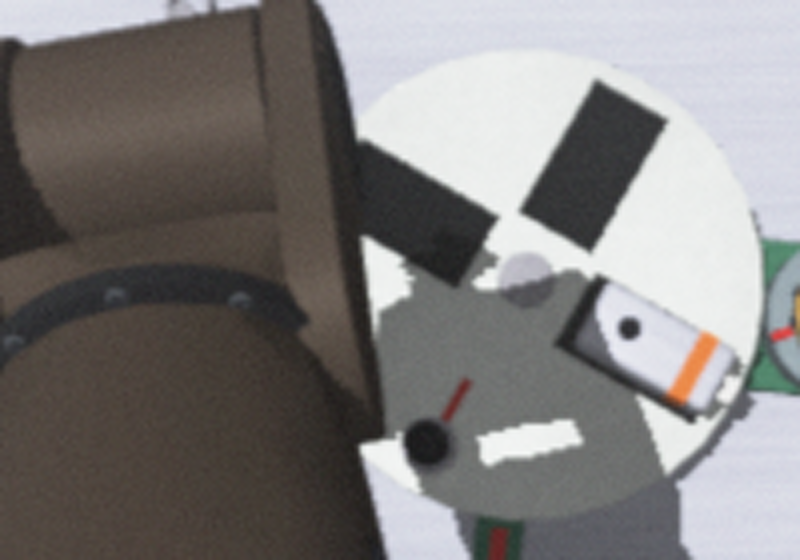

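The first shell lies on its pad, about 2 mm outward of centre and inside the pad outline (crop ≈(650,345)). On to the second shell.

```bash
python3 -m creep '[[[0.2,-0.08,0],0.05],[[0.4,-0.16,0],0.1],[[0.55,-0.22,0],0.15],[[0.606,-0.244,0],0.185],[[0.606,-0.244,0],0.185],[[0.606,-0.244,0],0.185]]' 75
python3 - <<'E'
from h import *
d=cam('wrist');p=ctrl.state()['tool_pos'];H=hsv(d);m=(H[...,0]>4)&(H[...,0]<18)&(H[...,1]>120)
for c in blobs(m,30,(250,100,420,400)):print('band',rect(d,c,.04),c.mean(0))
print(proj(d,[[.575,.2864,.04]]),go(.575,.2864,.18,115))
cv2.imwrite('pics/w7.png',d['img'][80:400,150:500,::-1])
E
```

```text
time_s: 22.08
tool_pos: [0.5757, 0.2843, 0.1809]
ee_rot: [0.0, 0.976, 0.216, -0.0]
contact_force: [0.1, -0.1, 0.3]
finger_gap: 0.878
finger_force: 0.0
band [ 6.01300e-01  2.99300e-01  4.40000e-02  1.14000e-02 -6.35318e+01] [320.94339623 162.72641509]
[[321.23317439 190.90840442]] ([0.001, -0.01, 0.005], np.float64(-0.0), 'closing ang now -65.0 j6 1.49')
```

View pics/w7.png

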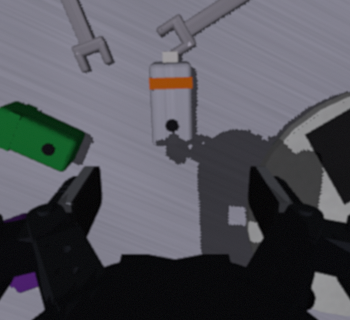

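The wrist view shows the second shell at (320,190), with its stub beside the spanner jaw. There's room on both flanks. Descend and grip, then lift straight up.

```bash
python3 -m creep '[[[0.01,-0.01,0.2],0],[[0.01,-0.01,0.4],-0.008],[[0.01,-0.01,0.55],-0.008],[[0.01,-0.01,0.68],-0.008],[[0.01,-0.01,0.78],-0.008],[[0.01,-0.01,0.829],-0.008],[[0.01,-0.01,0.829],-0.008]]'; python3 -m creep '[[[0,0,0],0],[[0,0,0],0],[[0,0,0],0],[[0,0,0],0],[[0,0,0],0],[[0,0,0],0],[[0,0,0],0],[[0,0,0],0],[[0,0,0],0]]' 36; python3 -m creep '[[[0,0,-0.05],0],[[0,0,-0.1],0],[[0,0,-0.2],0],[[0,0,-0.4],0],[[0,0,-0.6],0],[[0,0,-0.8],0],[[0,0,-0.8],0]]'
python3 - <<'E'
from h import *
d=cam('wrist');p=ctrl.state()['tool_pos'];H=hsv(d);m=(H[...,0]>4)&(H[...,0]<18)&(H[...,1]>120)
for c in blobs(m,30,(250,100,420,400)):
    r=rect(d,c,p[2]+.025);print('band',r,c.mean(0),'dist',np.hypot(*(r[:2]-p[:2])))
E
```

```text
time_s: 23.0
tool_pos: [0.5766, 0.2883, 0.0151]
ee_rot: [-0.0, 0.974, 0.228, -0.0]
contact_force: [0.7, -0.6, 0.5]
finger_gap: 0.878
finger_force: 0.0
time_s: 24.12
tool_pos: [0.577, 0.2887, 0.0165]
ee_rot: [-0.0, 0.974, 0.228, 0.001]
contact_force: [-0.3, 0.2, 5.5]
finger_gap: 0.492
finger_force: 61.5
time_s: 25.0
tool_pos: [0.5776, 0.2889, 0.1798]
ee_rot: [-0.0, 0.974, 0.228, 0.003]
contact_force: [-0.3, -0.3, -2.2]
finger_gap: 0.493
finger_force: 61.2
band [ 6.02200e-01  2.99300e-01  4.38000e-02  1.24000e-02 -6.36021e+01] [325.20087336 214.90393013] dist 0.027564747211206622
```

```bash
python3 -c "
from h import *
print(go(.6075,.0928,.18,-31.7))"
```

```text
([-0.297, 0.945, -0.013], np.float64(-0.177), 'closing ang now -63.6 j6 1.47')
```

```bash
python3 -m creep '[[[-0.06,0.15,0],-0.04],[[-0.13,0.4,0],-0.08],[[-0.2,0.65,0],-0.12],[[-0.26,0.85,0],-0.16],[[-0.297,0.945,0],-0.177],[[-0.297,0.945,0],-0.177],[[-0.297,0.945,0],-0.177]]'
python3 -c "
from h import *
print(go(.6075,.0928,.0615,-31.7))"
```

```text
time_s: 25.92
tool_pos: [0.6069, 0.0933, 0.1747]
ee_rot: [-0.0, 0.874, 0.486, -0.0]
contact_force: [0.6, 0.1, -1.0]
finger_gap: 0.492
finger_force: 61.2
([-0.0, 0.004, 0.566], np.float64(-0.001), 'closing ang now -31.8 j6 0.60')
```

```bash
python3 -m creep '[[[0,0.004,0.12],0],[[0,0.004,0.27],0],[[0,0.004,0.42],0],[[0,0.004,0.51],0],[[0,0.004,0.55],0],[[0,0.004,0.562],0],[[0,0.004,0.567],0],[[0,0.004,0.567],0]]'; python3 -m creep '[[[0,0,0],0],[[0,0,0],0],[[0,0,0],0],[[0,0,0],0],[[0,0,0],0],[[0,0,-0.1],0],[[0,0,-0.3],0],[[0,0,-0.5],0],[[0,0,-0.6],0],[[0,0,-0.6],0]]' 62
python3 -c "
from h import *
print(go(.461,.083,.18,-31.7))"
```

```text
time_s: 26.92
tool_pos: [0.6083, 0.0923, 0.0624]
ee_rot: [0.0, 0.874, 0.487, 0.001]
contact_force: [1.4, 0.2, -0.7]
finger_gap: 0.494
finger_force: 61.2
time_s: 28.18
tool_pos: [0.6084, 0.0924, 0.1831]
ee_rot: [0.001, 0.874, 0.487, 0.001]
contact_force: [-0.2, -0.3, -0.9]
finger_gap: 0.725
finger_force: 0.0
([-0.428, -0.602, 0.014], np.float64(-0.0), 'closing ang now -31.8 j6 0.60')
```

```bash
python3 -m creep '[[[-0.15,-0.2,0],-0.05],[[-0.3,-0.4,0],-0.1],[[-0.4,-0.55,0],-0.12],[[-0.428,-0.602,0],-0.12],[[-0.428,-0.602,0],-0.12],[[-0.428,-0.602,0],-0.12]]'
python3 - <<'E'
from h import *
d=cam("top");H=hsv(d);h,s,v=[H[...,i].astype(int) for i in range(3)]
for c in blobs((h>4)&(h<18)&(s>120),12,(190,120,390,270)):print("band",rect(d,c,.085),c.mean(0))
w=cam("wrist");p=ctrl.state()['tool_pos'];print(go(.461,.083,.088,-10),proj(w,[[.461,.083,.102],[.461,.083,.045]]))
im=d["img"][115:255,190:390,::-1]
cv2.imwrite("pics/t3.png",np.hstack([cv2.resize(im,(400,280),interpolation=cv2.INTER_CUBIC),cv2.resize(w["img"][:,:,::-1],(400,280))]))
E
```

```text
time_s: 28.92
tool_pos: [0.4617, 0.083, 0.1815]
ee_rot: [0.0, 0.767, 0.641, 0.0]
contact_force: [-1.0, 0.7, 0.1]
finger_gap: 0.723
finger_force: 0.0
band [ 5.00300e-01 -7.55000e-02  4.68000e-02  1.03000e-02 -3.23684e+01] [362.55263158 206.97368421]
band [ 6.19900e-01  1.16400e-01  4.69000e-02  1.10000e-02 -2.88873e+01] [281.35135135 160.24324324]
([-0.0, -0.002, 0.467], np.float64(-0.001), 'closing ang now -10.2 j6 0.21') [[322.15153509 206.01632966]
 [322.55415184 190.63977612]]
```

View pics/t3.png

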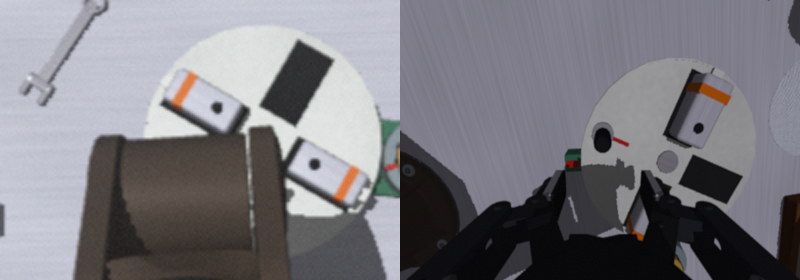

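Both shells sit on their pads, and the post (wrist ≈(323,203)) is under the gripper. Descend and grip the post.

```bash
python3 -m creep '[[[0,0,0.1],0],[[0,0,0.25],0],[[0,0,0.37],0],[[0,0,0.44],0],[[0,0,0.467],0],[[0,0,0.467],0]]';python3 -m creep '[[[0,0,0],0],[[0,0,0],0],[[0,0,0],0],[[0,0,0],0],[[0,0,0],0],[[0,0,0],0],[[0,0,0],0],[[0,0,0],0],[[0,0,0],0],[[0,0,0],0]]' 18
```

```text
time_s: 29.78
tool_pos: [0.4608, 0.0829, 0.0885]
ee_rot: [0.0, 0.767, 0.642, 0.0]
contact_force: [0.5, -0.5, 0.4]
finger_gap: 0.729
finger_force: 0.0
time_s: 31.02
tool_pos: [0.4607, 0.083, 0.0885]
ee_rot: [0.0, 0.767, 0.642, 0.0]
contact_force: [2.4, 0.1, 4.7]
finger_gap: 0.214
finger_force: 2.5
```

Run:
```python
from h import *
t=cam("scene");w=cam("wrist");p=ctrl.state()['tool_pos'];u=proj(t,[p])[0].astype(int);print(u,proj(w,[p]))
j=t["img"][u[1]-60:u[1]+60,u[0]-70:u[0]+70,::-1]
cv2.imwrite("pics/t4.png",np.hstack([cv2.resize(j,(420,360),interpolation=cv2.INTER_CUBIC),cv2.resize(w["img"][130:330,220:420,::-1],(360,360))]))
```

```text
[347 185] [[321.84642827 244.30990691]]
```

View pics/t4.png

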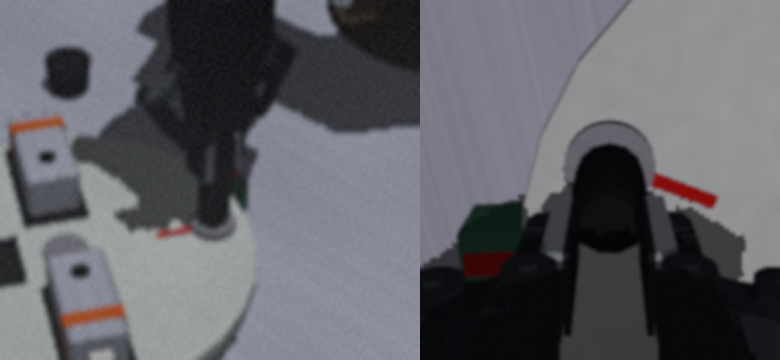

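The post top (crop ≈(610,215)) is between the pads. That was my last allowed picture, so from here I work by numbers. Closing fully to see where the fingers stop.

```bash
python3 -m creep '[[[0,0,0],0],[[0,0,0],0],[[0,0,0],0],[[0,0,0],0],[[0,0,0],0],[[0,0,0],0]]' 0
```

```text
time_s: 31.88
tool_pos: [0.4607, 0.0831, 0.0892]
ee_rot: [0.0, 0.767, 0.642, 0.001]
contact_force: [-0.9, 1.0, 16.9]
finger_gap: 0.005
finger_force: 8.5
```

The fingers closed to zero above the post, so the tips actually reach about 14 mm short of the reported TCP. That also explains the shell misses. I'll open, go about 25 mm deeper and watch the force.

```bash
python3 -m creep '[[[0,0,-0.05],0],[[0,0,-0.05],0],[[0,0,-0.05],0],[[0,0,-0.05],0],[[0,0,-0.05],0],[[0,0,-0.05],0],[[0,0,-0.05],0],[[0,0,-0.05],0],[[0,0,-0.05],0],[[0,0,-0.05],0]]' 55;python3 -m creep '[[[0,0,0.03],0],[[0,0,0.06],0],[[0,0,0.09],0],[[0,0,0.12],0],[[0,0,0.12],0]]';python3 -m creep '[[[0,0,0.02],0],[[0,0,0.04],0],[[0,0,0.06],0],[[0,0,0.06],0]]'; python3 -m creep '[[[0,0,0],0],[[0,0,0],0],[[0,0,0],0],[[0,0,0],0],[[0,0,0],0],[[0,0,0],0],[[0,0,0],0],[[0,0,0],0]]' 18
```

```text
time_s: 33.12
tool_pos: [0.4605, 0.0829, 0.0984]
ee_rot: [-0.0, 0.767, 0.642, 0.0]
contact_force: [0.1, -0.1, 0.3]
finger_gap: 0.645
finger_force: 0.0
time_s: 33.75
tool_pos: [0.4603, 0.0829, 0.0739]
ee_rot: [-0.0, 0.767, 0.642, -0.0]
contact_force: [0.5, -0.6, -0.8]
finger_gap: 0.644
finger_force: 0.0
time_s: 34.25
tool_pos: [0.4604, 0.0829, 0.0621]
ee_rot: [-0.0, 0.767, 0.642, -0.0]
contact_force: [0.5, 0.7, -0.1]
finger_gap: 0.643
finger_force: 0.0
time_s: 35.25
tool_pos: [0.461, 0.0829, 0.0628]
ee_rot: [0.0, 0.767, 0.642, 0.001]
contact_force: [1.2, 0.9, 5.9]
finger_gap: 0.278
finger_force: 58.8
```

Gripped (24 mm gap, 59 N). Compute the circular path.

```bash
cat > circ.py <<'E'
from h import *
import sys
cx,cy,r,end,step,n=map(float,sys.argv[1:7])
s=ctrl.state();q=s["ee_rot"];M=R.from_quat([q[1],q[2],q[3],q[0]]).as_matrix();p=s["tool_pos"]
a0=np.degrees(np.arctan2(p[1]-cy,p[0]-cx));print("now",a0,np.hypot(p[1]-cy,p[0]-cx))
if a0<float(sys.argv[7]):a0+=360
for k in range(1,int(n)+1):
    a=np.radians(min(end,a0+k*step));t=M.T@(np.array([cx+r*np.cos(a),cy+r*np.sin(a),p[2]])-p)/.2
    print("[[%.3f,%.3f,0],0]"%(t[0],t[1]),end=",")
print()
E
python3 circ.py .5628 .0207 .1195 532.3 8 6 0
```

```text
now 148.5456005020713 0.11928821794469327
[[-0.079,-0.026,0],0],[[-0.161,-0.039,0],0],[[-0.245,-0.041,0],0],[[-0.328,-0.031,0],0],[[-0.408,-0.010,0],0],[[-0.485,0.022,0],0],
```

```bash
python3 -m creep '[[[-0.079,-0.026,0],0],[[-0.161,-0.039,0],0],[[-0.245,-0.041,0],0],[[-0.328,-0.031,0],0],[[-0.408,-0.010,0],0],[[-0.485,0.022,0],0]]'; python3 circ.py .5628 .0207 .1195 532.3 8 11 0
```

```text
time_s: 36.0
tool_pos: [0.4476, -0.0137, 0.0628]
ee_rot: [-0.0, 0.767, 0.642, 0.0]
contact_force: [0.8, 2.0, 7.6]
finger_gap: 0.281
finger_force: 59.6
now -163.3684395365617 0.12025708909089897
[[-0.070,0.046,0],0],[[-0.135,0.098,0],0],[[-0.192,0.159,0],0],[[-0.240,0.227,0],0],[[-0.278,0.301,0],0],[[-0.305,0.380,0],0],[[-0.322,0.462,0],0],[[-0.326,0.545,0],0],[[-0.319,0.628,0],0],[[-0.301,0.709,0],0],[[-0.271,0.787,0],0],
```

```bash
python3 -m creep '[[[-0.070,0.046,0],0],[[-0.135,0.098,0],0],[[-0.192,0.159,0],0],[[-0.240,0.227,0],0],[[-0.278,0.301,0],0],[[-0.305,0.380,0],0],[[-0.322,0.462,0],0],[[-0.326,0.545,0],0],[[-0.319,0.628,0],0],[[-0.301,0.709,0],0],[[-0.271,0.787,0],0]]'; python3 circ.py .5628 .0207 .1195 532.3 8 11 190
```

```text
time_s: 37.38
tool_pos: [0.5942, -0.0962, 0.0629]
ee_rot: [0.001, 0.767, 0.642, 0.0]
contact_force: [0.6, -7.8, 4.6]
finger_gap: 0.278
finger_force: 59.3
now -74.95236051427251 0.12102154909370107
[[0.048,0.069,0],0],[[0.098,0.136,0],0],[[0.157,0.195,0],0],[[0.224,0.244,0],0],[[0.297,0.285,0],0],[[0.375,0.314,0],0],[[0.456,0.333,0],0],[[0.539,0.339,0],0],[[0.623,0.335,0],0],[[0.704,0.318,0],0],[[0.783,0.291,0],0],
```

```bash
python3 -m creep '[[[0.048,0.068,0],0],[[0.099,0.136,0],0],[[0.158,0.196,0],0],[[0.225,0.246,0],0],[[0.298,0.286,0],0],[[0.376,0.315,0],0],[[0.457,0.334,0],0],[[0.540,0.340,0],0],[[0.624,0.335,0],0],[[0.705,0.318,0],0],[[0.784,0.291,0],0]]'; python3 circ.py .5628 .0200 .120 532.3 8 11 190
```

```text
time_s: 38.75
tool_pos: [0.679, 0.0499, 0.0629]
ee_rot: [0.001, 0.767, 0.642, 0.001]
contact_force: [1.4, -1.5, 5.4]
finger_gap: 0.28
finger_force: 59.7
now 14.431243926036961 0.12001079530297017
[[0.073,-0.040,0],0],[[0.141,-0.090,0],0],[[0.200,-0.149,0],0],[[0.251,-0.215,0],0],[[0.292,-0.288,0],0],[[0.323,-0.366,0],0],[[0.342,-0.448,0],0],[[0.350,-0.531,0],0],[[0.346,-0.615,0],0],[[0.331,-0.697,0],0],[[0.304,-0.776,0],0],
```

```bash
python3 -m creep '[[[0.073,-0.040,0],0],[[0.141,-0.090,0],0],[[0.200,-0.149,0],0],[[0.251,-0.215,0],0],[[0.292,-0.288,0],0],[[0.323,-0.366,0],0],[[0.342,-0.448,0],0],[[0.350,-0.531,0],0],[[0.346,-0.615,0],0],[[0.331,-0.697,0],0],[[0.304,-0.776,0],0]]'; python3 circ.py .5628 .0200 .120 532.3 8 11 190
python3 - <<'E'
from h import *
d=cam("top");H=hsv(d);h,s,v=[H[...,i].astype(int) for i in range(3)]
for z in(0.0,.03,.045):
  for c in blobs(((h<6)|(h>172))&(s>110),4,(295,240,335,270)):print("idx",z,ray(d,c.mean(0),z),c.mean(0),len(c))
E
```

```text
time_s: 40.12
tool_pos: [0.5354, 0.1366, 0.0628]
ee_rot: [0.0, 0.767, 0.642, 0.0]
contact_force: [3.9, -10.4, 6.0]
finger_gap: 0.277
finger_force: 59.9
now 103.24975177329326 0.11974441718062065
[[-0.037,-0.075,0],0],[[-0.086,-0.143,0],0],[[-0.143,-0.204,0],0],[[-0.209,-0.256,0],0],[[-0.281,-0.299,0],0],[[-0.358,-0.331,0],0],[[-0.439,-0.352,0],0],[[-0.522,-0.362,0],0],[[-0.575,-0.362,0],0],[[-0.575,-0.362,0],0],[[-0.575,-0.362,0],0],
idx 0.0 [[0.39757972 0.04312231 0.        ]] [314.04545455 251.        ] 22
idx 0.03 [[0.39831216 0.04315282 0.03      ]] [314.04545455 251.        ] 22
idx 0.045 [[0.39867838 0.04316807 0.045     ]] [314.04545455 251.        ] 22
```

```bash
python3 circ.py .5628 .0195 .120 532 7 12 190
```

```text
now 104.29328066196726 0.1201947111949266
[[-0.035,-0.064,0],0],[[-0.077,-0.124,0],0],[[-0.126,-0.179,0],0],[[-0.181,-0.227,0],0],[[-0.242,-0.268,0],0],[[-0.307,-0.301,0],0],[[-0.376,-0.327,0],0],[[-0.447,-0.343,0],0],[[-0.520,-0.351,0],0],[[-0.569,-0.351,0],0],[[-0.569,-0.351,0],0],[[-0.569,-0.351,0],0],
```

```bash
python3 -m creep '[[[-0.035,-0.064,0],0],[[-0.077,-0.124,0],0],[[-0.126,-0.179,0],0],[[-0.181,-0.227,0],0],[[-0.242,-0.268,0],0],[[-0.307,-0.301,0],0],[[-0.376,-0.327,0],0],[[-0.447,-0.343,0],0],[[-0.520,-0.351,0],0],[[-0.569,-0.351,0],0],[[-0.569,-0.351,0],0]]'; python3 circ.py .5628 .0195 .120 532 8 1 190
python3 - <<'E'
from h import *
d=cam("top");H=hsv(d);h,s,v=[H[...,i].astype(int) for i in range(3)]
for c in blobs((v<75),60,(255,120,385,250)):print("pad",rect(d,c,0.045),c.mean(0).round(1))
for c in blobs((h>4)&(h<18)&(s>120),12,(240,120,395,270)):print("band",rect(d,c,.085),c.mean(0))
E
```

```text
time_s: 41.55
tool_pos: [0.4443, 0.0371, 0.0627]
ee_rot: [-0.001, 0.767, 0.641, -0.001]
contact_force: [-7.6, -0.8, 17.5]
finger_gap: 0.281
finger_force: 61.8
now 171.5623401437558 0.11977411983180422
[[-0.005,-0.001,0],0],
pad [4.63800e-01 3.14000e-02 2.12300e-01 1.21100e-01 8.83268e+01] [318.3 227.8]
pad [ 0.647   0.0084  0.0957  0.0495 -7.9918] [325.1 152. ]
pad [ 5.56800e-01  9.93000e-02  1.04500e-01  4.28000e-02 -7.36695e+01] [292.1 187. ]
pad [ 5.34400e-01 -5.29000e-02  1.05700e-01  4.46000e-02  5.51614e+01] [349.2 193.8]
band [ 0.5433 -0.0924  0.045   0.0098 -8.8397] [368.80952381 189.        ]
band [ 0.5776  0.1307  0.0464  0.0095 -8.8201] [275.69047619 177.02380952]
```

Turntable is set: pad_b at -7.8°, so the post is at 172.1° against the mark at about 172.0°. Release the post, rise, and locate the lock ring by two views.

```bash
python3 -m creep '[[[0,0,0],0],[[0,0,0],0],[[0,0,0],0],[[0,0,0],0],[[0,0,0],0],[[0,0,0],0]]' 55; python3 -m creep '[[[0,0,-0.05],0],[[0,0,-0.15],0],[[0,0,-0.3],0],[[0,0,-0.5],0],[[0,0,-0.6],0],[[0,0,-0.6],0]]' 50
python3 - <<'E'
from h import *
t=cam("top");e=cam("scene")
def dr(d,u):
    a=ray(d,[u],.3)[0];b=ray(d,[u],0.)[0];return a,(b-a)/np.linalg.norm(b-a)
def tri(u,w):
    A=np.zeros((3,3));B=np.zeros(3);L=[]
    for d,x in((t,u),(e,w)):
        o,n=dr(d,x);P=np.eye(3)-np.outer(n,n);A+=P;B+=P@o;L.append((P,o))
    X=np.linalg.solve(A,B);return X.round(4),[round(float(np.linalg.norm(P@(X-o))),4) for P,o in L]
H=hsv(e);h,s,v=[H[...,i].astype(int) for i in range(3)]
for c in blobs(((h<8)|(h>170))&(s>100),2,(235,140,285,190)):print("scene red",c.mean(0),len(c))
print(H[170:176,264:272].tolist()[2],H[150,258:263].tolist())
H2=hsv(t)
for c in blobs(((H2[...,0]<6)|(H2[...,0]>172))&(H2[...,1]>130),3,(380,170,425,215)):print("top red",c.mean(0),len(c))
print("lockmark",tri((385,198.1),(268,173)));print("pointer",tri((405.9,200.7),(260,150)))
# brass blobs
for n,d,HH,box in(("top",t,H2,(380,170,425,215)),("scene",e,H,(230,140,285,195))):
    for c in blobs((HH[...,0]>12)&(HH[...,0]<28)&(HH[...,1]>110),20,box):print(n,"brass",cv2.minEnclosingCircle(c),cv2.boundingRect(c),[rect(d,c,z) for z in(.05,.06)])
print(ctrl.state()["joint_positions"][5])
for a in ((401,211.3),):print("white",ray(t,a,.05),ray(t,a,.06))
E
```

```text
time_s: 42.35
tool_pos: [0.4469, 0.0372, 0.0624]
ee_rot: [-0.0, 0.767, 0.642, 0.0]
contact_force: [-0.2, 0.0, -0.7]
finger_gap: 0.642
finger_force: 0.0
time_s: 43.1
tool_pos: [0.4473, 0.0372, 0.184]
ee_rot: [0.001, 0.767, 0.642, 0.001]
contact_force: [-0.0, 0.0, -0.5]
finger_gap: 0.589
finger_force: 0.0
scene red [259.5 149.4] 10
[[174, 39, 136], [2, 70, 142], [6, 106, 144], [9, 143, 146], [9, 175, 150], [9, 183, 153], [8, 178, 153], [8, 160, 150]] [[0, 159, 125], [2, 170, 120], [4, 172, 114], [9, 172, 114], [10, 144, 106]]
top red [405.8        200.73333333] 15
top red [385.  198.1] 10
lockmark (array([ 0.5246, -0.1383,  0.042 ]), [0.0007, 0.0007])
pointer (array([ 0.5118, -0.1789,  0.0887]), [0.0007, 0.0007])
top brass ((403.34906005859375, 192.6981201171875), 14.818049430847168) (389, 179, 29, 29) [array([ 5.36000e-01, -1.83000e-01,  7.08000e-02,  7.06000e-02,
        8.84519e+01]), array([ 5.34800e-01, -1.80600e-01,  7.00000e-02,  6.99000e-02,
        8.84517e+01])]
scene brass ((252.77906799316406, 161.49224853515625), 13.96838092803955) (240, 151, 27, 24) [array([ 0.5287, -0.1927,  0.0999,  0.069 , 53.0828]), array([ 0.5362, -0.1813,  0.0984,  0.068 , 53.0827])]
0.11293595169748721
white [[ 0.49014328 -0.1754677   0.05      ]] [[ 0.4894047  -0.17310525  0.06      ]]
```

Ring axis is (.535,-.181) and the lock mark is 44.2 mm from it, as specified. The pointer is at ~174° and the mark at ~104°, with the bar top at z=.089. Moving over the ring.

```bash
python3 -c "
from h import *
print(go(.535,-.1813,.18,84))"
```

```text
([-0.997, 0.628, 0.011], np.float64(0.477), 'closing ang now -10.2 j6 0.11')
```

```bash
python3 -m creep '[[[-0.1,0.06,0],-0.055],[[-0.25,0.16,0],-0.11],[[-0.4,0.25,0],-0.165],[[-0.6,0.38,0],-0.22],[[-0.75,0.47,0],-0.27],[[-0.88,0.56,0],-0.32],[[-0.997,0.628,0],-0.37],[[-0.997,0.628,0],-0.42],[[-0.997,0.628,0],-0.48],[[-0.997,0.628,0],-0.49],[[-0.997,0.628,0],-0.49]]' 50
python3 - <<'E'
from h import *
w=cam("wrist");H=hsv(w);h,s,v=[H[...,i].astype(int) for i in range(3)]
for c in blobs(((h<8)|(h>170))&(s>110),15,(150,60,500,330)):print("red",c.mean(0),len(c),ray(w,c.mean(0),.0887).round(4),ray(w,c.mean(0),.042).round(4))
for c in blobs((h>11)&(h<28)&(s>110),100,(150,60,500,330)):print("brass",cv2.boundingRect(c),rect(w,c,.057))
hi=(h>14)&(h<28)&(s>100)&(v>150)
for c in blobs(hi,60,(150,60,500,330)):print("bright",cv2.boundingRect(c),rect(w,c,.0887),rect(w,c,.057))
print(proj(w,[[.535,-.1813,.0887]]),go(.535,-.1813,.05,84))
E
```

```text
time_s: 44.58
tool_pos: [0.5351, -0.1811, 0.1817]
ee_rot: [-0.001, 0.106, 0.994, 0.0]
contact_force: [0.3, -0.6, 0.1]
finger_gap: 0.581
finger_force: 0.0
red [321.16666667 178.        ] 54 [[ 0.5146 -0.1802  0.0887]] [[ 0.5231 -0.1826  0.042 ]]
red [362.0625  173.09375] 32 [[ 0.5178 -0.1447  0.0887]] [[ 0.527  -0.1403  0.042 ]]
brass (287, 157, 73, 79) [  0.5372  -0.1841   0.0731   0.0729 -56.616 ]
brass (409, 162, 20, 53) [ 0.551  -0.0868  0.0562  0.0174  0.1167]
bright (314, 159, 46, 69) [ 0.5289 -0.1657  0.0632  0.0307  3.6821] [ 0.5365 -0.1655  0.0713  0.0347  3.6821]
bright (317, 210, 15, 26) [  0.5554  -0.1865   0.0241   0.0127 -11.7736] [  0.5664  -0.1888   0.0272   0.0143 -11.7735]
bright (289, 201, 26, 27) [ 0.544  -0.2048  0.0284  0.0154  4.7735] [ 0.5536 -0.2096  0.032   0.0173  4.7736]
[[324.87996477 200.38967343]] ([0.0, -0.001, 0.66], np.float64(-0.034), 'closing ang now 77.9 j6 -1.80')
```

```bash
python3 -m creep '[[[-0.006,-0.006,0.1],-0.023],[[-0.006,-0.006,0.25],-0.023],[[-0.006,-0.006,0.4],-0.023],[[-0.006,-0.006,0.5],-0.023],[[-0.006,-0.006,0.57],-0.023],[[-0.006,-0.006,0.61],-0.023],[[-0.006,-0.006,0.63],-0.023],[[-0.006,-0.006,0.65],-0.023],[[-0.006,-0.006,0.66],-0.023],[[-0.006,-0.006,0.66],-0.023]]'; python3 -m creep '[[[0,0,0],0],[[0,0,0],0],[[0,0,0],0],[[0,0,0],0],[[0,0,0],0],[[0,0,0],0],[[0,0,0],0],[[0,0,0],0],[[0,0,0],0]]' 8
```

```text
time_s: 45.88
tool_pos: [0.5362, -0.1827, 0.0505]
ee_rot: [0.0, 0.068, 0.998, 0.0]
contact_force: [-0.2, 0.0, -0.8]
finger_gap: 0.585
finger_force: 0.0
time_s: 47.0
tool_pos: [0.5363, -0.1831, 0.0507]
ee_rot: [0.0, 0.068, 0.998, -0.0]
contact_force: [-2.3, -5.1, 5.5]
finger_gap: 0.176
finger_force: 58.9
```

```bash
python3 -m creep '[[[0,0,0],0.035],[[0,0,0],0.07],[[0,0,0],0.105],[[0,0,0],0.14],[[0,0,0],0.175],[[0,0,0],0.21],[[0,0,0],0.245],[[0,0,0],0.28],[[0,0,0],0.315],[[0,0,0],0.35],[[0,0,0],0.38],[[0,0,0],0.38]]'; python3 -m creep '[[[0,0,0],0],[[0,0,0],0]]'
python3 - <<'E'
from h import *
print(go(0.5,0,.1,0)[2])
t=cam("top");H=hsv(t)
for c in blobs(((H[...,0]<6)|(H[...,0]>172))&(H[...,1]>130),3,(370,160,430,220)):print("top red",c.mean(0),len(c))
E
```

```text
time_s: 48.5
tool_pos: [0.536, -0.1834, 0.0507]
ee_rot: [0.0, 0.618, 0.786, -0.0]
contact_force: [-5.6, -8.3, 5.1]
finger_gap: 0.179
finger_force: 59.2
time_s: 48.75
tool_pos: [0.536, -0.1835, 0.0508]
ee_rot: [0.0, 0.617, 0.787, -0.0]
contact_force: [-4.6, -8.1, 5.9]
finger_gap: 0.176
finger_force: 59.2
closing ang now 13.8 j6 -0.69
top red [385.  198.1] 10
```

```bash
python3 -m creep '[[[0,0,0],0],[[0,0,0],0],[[0,0,0],0],[[0,0,0],0],[[0,0,0],0],[[0,0,0],0],[[0,0,0],0]]' 45; python3 -m creep '[[[0,0,-0.05],0],[[0,0,-0.15],0],[[0,0,-0.3],0],[[0,0,-0.5],0],[[0,0,-0.65],0],[[0,0,-0.65],0]]'
python3 - <<'E'
from h import *
w=cam("wrist");H=hsv(w);h,s,v=[H[...,i].astype(int) for i in range(3)]
for c in blobs(((h<8)|(h>170))&(s>110),15,(150,60,500,330)):print("red",c.mean(0),len(c),ray(w,c.mean(0),.0887).round(4),ray(w,c.mean(0),.042).round(4))
for c in blobs((h>11)&(h<28)&(s>110),100,(150,60,500,330)):print("brass",cv2.boundingRect(c),rect(w,c,.057))
t=cam("top");H=hsv(t)
for c in blobs(((H[...,0]<6)|(H[...,0]>172))&(H[...,1]>130),3,(370,160,430,220)):print("top red",c.mean(0),len(c),ray(t,c.mean(0),.0887).round(4))
H=hsv(t);h,s,v=[H[...,i].astype(int) for i in range(3)]
for c in blobs((v<75),60,(255,120,385,250)):print("pad",rect(t,c,0.045),c.mean(0).round(1))
for c in blobs((h>4)&(h<18)&(s>120),12,(240,120,395,270)):print("band",rect(t,c,.085),c.mean(0))
E
```

```text
time_s: 49.68
tool_pos: [0.5362, -0.1826, 0.0504]
ee_rot: [-0.0, 0.617, 0.787, 0.0]
contact_force: [0.5, 0.7, -0.7]
finger_gap: 0.525
finger_force: 0.0
time_s: 50.42
tool_pos: [0.537, -0.183, 0.1832]
ee_rot: [0.002, 0.617, 0.787, 0.001]
contact_force: [-0.2, 0.7, -0.5]
finger_gap: 0.526
finger_force: 0.0
red [323.03846154 176.        ] 52 [[ 0.5311 -0.1609  0.0887]] [[ 0.533  -0.1692  0.042 ]]
red [323.25    146.09375] 32 [[ 0.5252 -0.1361  0.0887]] [[ 0.526  -0.1397  0.042 ]]
brass (287, 156, 73, 78) [ 0.5362 -0.1832  0.0726  0.072  59.3427]
brass (332, 85, 54, 33) [ 0.5477 -0.0919  0.0487  0.0119 -8.126 ]
top red [397.26666667 193.46666667] 15 [[ 0.5303 -0.1597  0.0887]]
top red [385.  198.1] 10 [[ 0.5199 -0.1296  0.0887]]
pad [ 6.4710e-01  8.2000e-03  9.5500e-02  4.8700e-02 -8.4716e+00] [325.3 152. ]
pad [4.45700e-01 3.77000e-02 2.27000e-02 2.09000e-02 4.34759e+01] [315.7 231.9]
band [ 0.5434 -0.0924  0.0449  0.0096 -8.2152] [368.80952381 189.        ]
band [ 0.5784  0.1304  0.0446  0.0094 -8.2926] [275.75609756 176.7804878 ]
```

Pointer (102.9°) lines up with the red mark (103.2°), and the turntable is unchanged. Next, the first shell off the turntable, gripping deeper this time.

```bash
python3 -c "
from h import *
print(go(.5506,-.066,.18,-8.0))"
```

```text
([0.549, 0.21, 0.003], np.float64(0.121), 'closing ang now 13.8 j6 -0.69')
```

```bash
python3 -m creep '[[[0.15,0.06,0],0.04],[[0.35,0.14,0],0.08],[[0.5,0.19,0],0.121],[[0.549,0.21,0],0.121],[[0.549,0.21,0],0.121],[[0.549,0.21,0],0.121]]' 65
python3 - <<'E'
from h import *
print(go(.5506,-.066,.046,-8.0))
w=cam("wrist");H=hsv(w);h,s,v=[H[...,i].astype(int) for i in range(3)]
for c in blobs((h>4)&(h<18)&(s>120),30,(200,60,450,330)):print("band",rect(w,c,.085),c.mean(0),len(c))
E
```

```text
time_s: 51.28
tool_pos: [0.5507, -0.0669, 0.1801]
ee_rot: [-0.0, 0.755, 0.656, -0.0]
contact_force: [0.1, 0.2, -1.2]
finger_gap: 0.765
finger_force: 0.0
([0.004, -0.001, 0.67], np.float64(0.0), 'closing ang now -8.0 j6 -0.10')
band [ 0.5477 -0.0936  0.0453  0.0128 -9.3122] [323.32773109 229.77310924] 119
band [ 5.31400e-01 -1.65400e-01  2.19000e-02  1.04000e-02 -7.68486e+01] [317.30612245 298.34693878] 49
```

```bash
python3 -m creep '[[[0.004,0.002,0.15],0],[[0.004,0.002,0.3],0],[[0.004,0.002,0.45],0],[[0.004,0.002,0.56],0],[[0.004,0.002,0.62],0],[[0.004,0.002,0.65],0],[[0.004,0.002,0.665],0],[[0.004,0.002,0.665],0]]'; python3 -m creep '[[[0,0,0],0],[[0,0,0],0],[[0,0,0],0],[[0,0,0],0],[[0,0,0],0],[[0,0,0],0],[[0,0,0],0],[[0,0,0],0]]' 36; python3 -m creep '[[[0,0,-0.03],0],[[0,0,-0.1],0],[[0,0,-0.25],0],[[0,0,-0.45],0],[[0,0,-0.65],0],[[0,0,-0.7],0],[[0,0,-0.7],0]]'
python3 - <<'E'
from h import *
print(go(.570,-.364,.18,1))
t=cam("top");H=hsv(t);h,s,v=[H[...,i].astype(int) for i in range(3)]
for c in blobs((v<75),60,(255,120,385,250)):print("pad",rect(t,c,0.045),c.mean(0).round(1))
E
```

```text
time_s: 52.32
tool_pos: [0.5516, -0.0653, 0.0478]
ee_rot: [0.0, 0.755, 0.656, 0.0]
contact_force: [0.0, 0.3, -0.9]
finger_gap: 0.763
finger_force: 0.0
time_s: 53.32
tool_pos: [0.5517, -0.0653, 0.0482]
ee_rot: [0.0, 0.755, 0.656, 0.0]
contact_force: [0.0, -0.7, 6.0]
finger_gap: 0.501
finger_force: 61.6
time_s: 54.2
tool_pos: [0.5512, -0.0652, 0.1877]
ee_rot: [0.0, 0.755, 0.656, 0.0]
contact_force: [0.9, -0.2, -2.3]
finger_gap: 0.501
finger_force: 61.5
([-1.466, 0.301, 0.039], np.float64(-0.05), 'closing ang now -8.0 j6 -0.10')
pad [ 0.5641 -0.0659  0.3302  0.1432 -2.7942] [362.1 189.7]
pad [ 0.6472  0.0086  0.0955  0.0492 -8.4706] [325.1 151.8]
pad [  0.6302  -0.0314   0.202    0.0137 -12.6375] [341.7 156.2]
pad [ 0.445   0.0359  0.0246  0.0223 -1.6378] [316.3 232. ]
```

```bash
python3 -m creep '[[[-0.15,0.03,0],0],[[-0.35,0.07,0],-0.02],[[-0.6,0.12,0],-0.05],[[-0.8,0.16,0],-0.05],[[-0.95,0.2,0],-0.05],[[-1,0.2,0],-0.05],[[-1,0.2,0],-0.05]]'
python3 -c "
from h import *
print(go(.570,-.364,.02,1))"
```

```text
time_s: 55.12
tool_pos: [0.5625, -0.2686, 0.1862]
ee_rot: [-0.001, 0.701, 0.713, -0.0]
contact_force: [-0.0, 0.8, -2.2]
finger_gap: 0.503
finger_force: 61.5
([-0.479, 0.031, 0.83], np.float64(-0.0), 'closing ang now 1.0 j6 -0.57')
```

```bash
python3 -m creep '[[[-0.2,0.015,0],0],[[-0.4,0.03,0.05],0],[[-0.479,0.031,0.25],0],[[-0.479,0.031,0.45],0],[[-0.479,0.031,0.63],0],[[-0.479,0.031,0.76],0],[[-0.479,0.031,0.83],0],[[-0.479,0.031,0.865],0],[[-0.479,0.031,0.883],0],[[-0.479,0.031,0.883],0]]'; python3 -m creep '[[[0,0,0],0],[[0,0,0],0],[[0,0,0],0],[[0,0,0],0],[[0,0,0],0],[[0,0,-0.1],0],[[0,0,-0.3],0],[[0,0,-0.5],0],[[0,0,-0.75],0],[[0,0,-0.88],0],[[0,0,-0.88],0]]' 60
python3 - <<'E'
from h import *
t=cam("top");H=hsv(t);h,s,v=[H[...,i].astype(int) for i in range(3)]
for c in blobs((h>4)&(h<18)&(s>120),12,(240,120,520,270)):print("band",rect(t,c,.085),rect(t,c,.045),c.mean(0))
print(go(.5746,.104,.18,-8)[2],go(.5746,.104,.18,-8))
E
```

```text
time_s: 56.38
tool_pos: [0.5712, -0.3646, 0.0113]
ee_rot: [0.0, 0.701, 0.713, 0.0]
contact_force: [0.3, 0.2, -1.0]
finger_gap: 0.503
finger_force: 61.5
time_s: 57.75
tool_pos: [0.5716, -0.365, 0.1903]
ee_rot: [0.003, 0.701, 0.713, 0.0]
contact_force: [-0.5, -0.3, -0.0]
finger_gap: 0.704
finger_force: 0.0
band [ 0.5784  0.1304  0.0446  0.0092 -8.8227] [ 0.5855  0.1342  0.0466  0.0096 -8.8226] [275.75 177.  ]
band [ 0.5631 -0.374   0.0397  0.0092  1.6821] [ 0.5694 -0.3927  0.0415  0.0097  1.6821] [484. 178.]
band [ 5.30700e-01 -1.61100e-01  2.19000e-02  1.21000e-02  8.85003e+01] [ 5.35600e-01 -1.70300e-01  2.29000e-02  1.27000e-02  8.85005e+01] [397.30434783 193.43478261]
closing ang now 1.0 j6 -0.68 ([2.342, 0.059, 0.038], np.float64(0.05), 'closing ang now 1.0 j6 -0.68')
```

First shell is flat in the tray. Now the second.

```bash
python3 -m creep '[[[0.2,0,0],0],[[0.45,0,0],0.02],[[0.7,0,0],0.05],[[0.9,0,0],0.05],[[1,0,0],0.05],[[1,0,0],0.05]]' 65; python3 -m creep '[[[0.2,0,0],0],[[0.45,0,0],0],[[0.7,0,0],0],[[0.9,0,0],0],[[1,0,0],0],[[1,0,0],0]]'
python3 - <<'E'
from h import *
print(go(.5752,.1042,.18,-8.1))
E
```

```text
time_s: 58.55
tool_pos: [0.5674, -0.1638, 0.1863]
ee_rot: [-0.0, 0.754, 0.657, -0.0]
contact_force: [-0.8, -0.4, 0.1]
finger_gap: 0.761
finger_force: 0.0
time_s: 59.3
tool_pos: [0.5956, 0.0334, 0.1864]
ee_rot: [-0.0, 0.754, 0.656, -0.0]
contact_force: [-0.1, 0.0, -0.6]
finger_gap: 0.763
finger_force: 0.0
([0.337, -0.15, 0.032], np.float64(0.001), 'closing ang now -8.0 j6 0.08')
```

```bash
python3 -m creep '[[[0.15,-0.07,0.02],0],[[0.3,-0.14,0.03],0],[[0.337,-0.15,0.03],0],[[0.337,-0.15,0.03],0],[[0.337,-0.15,0.03],0]]'
python3 - <<'E'
from h import *
print(go(.5752,.1042,.048,-8.1))
w=cam("wrist");H=hsv(w);h,s,v=[H[...,i].astype(int) for i in range(3)]
for c in blobs((h>4)&(h<18)&(s>120),30,(200,60,450,330)):
    r=rect(w,c,.085);print("band",r,r[:2]-.0275*np.array([.139,.99]),c.mean(0),len(c))
E
```

```text
time_s: 59.92
tool_pos: [0.5755, 0.1031, 0.1808]
ee_rot: [0.0, 0.755, 0.656, 0.0]
contact_force: [-0.8, 0.5, -0.1]
finger_gap: 0.759
finger_force: 0.0
([0.005, -0.002, 0.664], np.float64(0.0), 'closing ang now -8.1 j6 0.21')
band [ 0.5808  0.1297  0.0447  0.0123 -8.0707] [0.5769775 0.102475 ] [324.50793651 171.6031746 ] 126
```

```bash
python3 -m creep '[[[0.002,0.003,0.15],0],[[0.002,0.003,0.3],0],[[0.002,0.003,0.45],0],[[0.002,0.003,0.56],0],[[0.002,0.003,0.62],0],[[0.002,0.003,0.65],0],[[0.002,0.003,0.664],0],[[0.002,0.003,0.664],0]]'; python3 -m creep '[[[0,0,0],0],[[0,0,0],0],[[0,0,0],0],[[0,0,0],0],[[0,0,0],0],[[0,0,0],0],[[0,0,0],0],[[0,0,0],0]]' 36; python3 -m creep '[[[0,0,-0.03],0],[[0,0,-0.1],0],[[0,0,-0.25],0],[[0,0,-0.45],0],[[0,0,-0.65],0],[[0,0,-0.7],0],[[0,0,-0.7],0]]'
python3 -c "
from h import *
print(go(.460,-.364,.18,1))"
```

```text
time_s: 60.98
tool_pos: [0.5759, 0.1047, 0.0484]
ee_rot: [0.0, 0.755, 0.656, 0.0]
contact_force: [-0.2, -0.0, 0.1]
finger_gap: 0.761
finger_force: 0.0
time_s: 61.98
tool_pos: [0.5761, 0.1048, 0.0488]
ee_rot: [0.0, 0.755, 0.656, 0.001]
contact_force: [-0.5, -0.2, 6.4]
finger_gap: 0.503
finger_force: 61.7
time_s: 62.85
tool_pos: [0.5755, 0.1047, 0.1883]
ee_rot: [0.0, 0.755, 0.656, 0.0]
contact_force: [0.2, 0.0, -1.5]
finger_gap: 0.501
finger_force: 61.2
([-2.401, -0.246, 0.041], np.float64(-0.05), 'closing ang now -8.0 j6 0.21')
```

```bash
python3 -m creep '[[[-0.2,-0.02,0],0],[[-0.45,-0.04,0],0],[[-0.7,-0.07,0],0],[[-0.9,-0.09,0],0],[[-1,-0.1,0],0],[[-1,-0.1,0],0]]'; python3 -m creep '[[[-0.2,-0.02,0],0],[[-0.45,-0.04,0],0],[[-0.7,-0.07,0],0],[[-0.9,-0.09,0],-0.03],[[-1,-0.1,0],-0.05],[[-1,-0.1,0],-0.05]]'
python3 - <<'E'
from h import *
print(go(.460,-.364,.0105,1))
t=cam("top");H=hsv(t);h,s,v=[H[...,i].astype(int) for i in range(3)]
for c in blobs((v<75),60,(255,120,385,250)):print("pad",rect(t,c,0.045),c.mean(0).round(1))
for c in blobs((h>4)&(h<18)&(s>120),12,(390,120,520,270)):print("band",rect(t,c,.045),c.mean(0))
E
```

```text
time_s: 63.6
tool_pos: [0.5272, -0.0915, 0.1866]
ee_rot: [-0.001, 0.755, 0.655, -0.001]
contact_force: [0.4, -0.2, -1.0]
finger_gap: 0.504
finger_force: 61.2
time_s: 64.35
tool_pos: [0.4802, -0.286, 0.1869]
ee_rot: [-0.001, 0.701, 0.713, -0.0]
contact_force: [0.1, 0.5, 0.3]
finger_gap: 0.503
finger_force: 61.2
([-0.39, -0.106, 0.882], np.float64(-0.0), 'closing ang now 0.9 j6 -0.67')
pad [ 5.50500e-01 -6.34000e-02  9.56000e-02  4.98000e-02  8.13237e+01] [354.8 188.7]
pad [5.75400e-01 1.05000e-01 9.52000e-02 4.95000e-02 8.17447e+01] [287.5 180.7]
pad [ 0.647   0.0085  0.0957  0.0491 -8.248 ] [325. 152.]
pad [4.43800e-01 3.71000e-02 2.47000e-02 2.22000e-02 8.83624e+01] [315.9 232.3]
band [ 0.4922 -0.3318  0.0509  0.0129  1.0509] [462.40816327 208.79591837]
band [ 5.35300e-01 -1.70300e-01  2.41000e-02  1.40000e-02 -6.98151e+01] [397.5        193.54545455]
```

```bash
python3 -m creep '[[[-0.15,-0.05,0],0],[[-0.32,-0.1,0.05],0],[[-0.39,-0.106,0.25],0],[[-0.39,-0.106,0.45],0],[[-0.39,-0.106,0.63],0],[[-0.39,-0.106,0.76],0],[[-0.39,-0.106,0.83],0],[[-0.39,-0.106,0.865],0],[[-0.39,-0.106,0.882],0],[[-0.39,-0.106,0.882],0]]'; python3 -m creep '[[[0,0,0],0],[[0,0,0],0],[[0,0,0],0],[[0,0,0],0],[[0,0,0],0],[[0,0,-0.1],0],[[0,0,-0.3],0],[[0,0,-0.5],0],[[0,0,-0.75],0],[[0,0,-0.88],0],[[0,0,-0.88],0]]' 60; python3 -m creep '[[[0.2,0,0],0],[[0.45,0,0],0],[[0.7,0,0],0],[[0.9,0,0],0],[[0.9,0,0],0]]'
python3 - <<'E'
from h import *
t=cam("top");H=hsv(t);h,s,v=[H[...,i].astype(int) for i in range(3)]
for c in blobs((h>4)&(h<18)&(s>120),12,(180,120,520,270)):print("band",rect(t,c,.045),c.mean(0))
for c in blobs((s<60)&(v>110),60,(448,155,500,250)):print("shell body",rect(t,c,.045),cv2.boundingRect(c))
b=np.load("t2.npy",allow_pickle=True).item()["img"].astype(int)
for c in blobs((abs(t["img"].astype(int)-b).max(2)>60),40):print("diff",cv2.boundingRect(c))
E
```

```text
time_s: 65.65
tool_pos: [0.4608, -0.3643, 0.0121]
ee_rot: [0.0, 0.701, 0.713, 0.0]
contact_force: [-0.4, 0.7, -0.0]
finger_gap: 0.504
finger_force: 61.2
time_s: 67.03
tool_pos: [0.461, -0.3646, 0.1895]
ee_rot: [0.002, 0.701, 0.713, 0.0]
contact_force: [0.8, 0.1, -0.8]
finger_gap: 0.7
finger_force: 0.0
time_s: 67.65
tool_pos: [0.4568, -0.1819, 0.1866]
ee_rot: [-0.001, 0.7, 0.714, -0.0]
contact_force: [-0.9, -0.6, 0.9]
finger_gap: 0.701
finger_force: 0.0
band [ 5.35900e-01 -1.70100e-01  2.41000e-02  1.35000e-02 -7.31808e+01] [397.5 193.5]
band [ 0.5746 -0.3931  0.0311  0.0102 -4.5807] [483.89655172 175.79310345]
shell body [ 5.86100e-01 -3.68400e-01  4.93000e-02  2.23000e-02  6.12472e+01] (464, 170, 18, 11)
diff (131, 111, 246, 289)
diff (361, 162, 199, 238)
diff (310, 237, 76, 83)
diff (391, 191, 10, 9)
```

```bash
python3 -m creep '[[[0.2,0,-0.05],0],[[0.45,0,-0.1],0],[[0.7,0,-0.1],0],[[0.95,0,-0.1],0],[[1,0,-0.1],0],[[1,0,-0.1],0]]' && python3 -m creep '[[[0.2,0,0],0],[[0.45,0,0],0],[[0.7,0,0],0],[[0.95,0,0],0],[[1,0,0],0],[[1,0,0],0]]'&& python3 -m creep '[[[0.2,0,0],0],[[0.35,0,0],0],[[0.35,0,0],0]]'
python3 - <<'E'
from h import *
t=cam("top");H=hsv(t);h,s,v=[H[...,i].astype(int) for i in range(3)]
for c in blobs((h>4)&(h<18)&(s>120),12,(380,120,520,270)):print("band",rect(t,c,.045),c.mean(0))
for c in blobs(~((h>100)&(h<132)&(s>100)),60,(449,156,499,248)):print("shell body",rect(t,c,.045),cv2.boundingRect(c))
for c in blobs(((h<6)|(h>172))&(s>130),3,(370,160,430,270)):print("ring red",c.mean(0))
for c in blobs((v<75),60,(300,120,385,250)):print("pad",rect(t,c,0.045))
b=cv2.imread("pics/top0.png")[:,:,::-1].astype(int)
for c in blobs((abs(t["img"].astype(int)-b).max(2)>70),40):print("diff",cv2.boundingRect(c))
e=cam("scene");b=cv2.imread("pics/scene0.png")[:,:,::-1].astype(int)
for c in blobs((abs(e["img"].astype(int)-b).max(2)>70),40):print("sdiff",cv2.boundingRect(c))
E
```

```text
time_s: 68.45
tool_pos: [0.4542, 0.0153, 0.2072]
ee_rot: [-0.0, 0.701, 0.713, -0.0]
contact_force: [-0.1, -0.3, 0.1]
finger_gap: 0.699
finger_force: 0.0
time_s: 69.2
tool_pos: [0.4509, 0.2148, 0.2072]
ee_rot: [-0.0, 0.701, 0.713, -0.0]
contact_force: [-0.1, 0.1, -0.4]
finger_gap: 0.704
finger_force: 0.0
time_s: 69.58
tool_pos: [0.4499, 0.2852, 0.2074]
ee_rot: [0.0, 0.701, 0.713, -0.0]
contact_force: [-0.1, -0.3, 0.7]
finger_gap: 0.703
finger_force: 0.0
band [ 0.5694 -0.3929  0.0414  0.0097  1.1161] [484.05263158 178.        ]
band [ 0.4593 -0.3384  0.0403  0.0093  1.519 ] [466.02631579 222.        ]
band [ 5.35600e-01 -1.70200e-01  2.30000e-02  1.27000e-02  8.84853e+01] [397.32 193.6 ]
shell body [ 5.68900e-01 -3.63400e-01  1.05500e-01  4.88000e-02  8.85682e+01] (452, 169, 42, 20)
shell body [ 4.58900e-01 -3.53200e-01  1.05900e-01  4.50000e-02  8.84338e+01] (451, 213, 43, 19)
ring red [397.26666667 193.46666667]
ring red [385.  198.1]
pad [ 5.50500e-01 -6.33000e-02  9.58000e-02  4.98000e-02  8.13236e+01]
pad [ 0.6471  0.0083  0.0954  0.0492 -8.1185]
pad [ 0.5696  0.0651  0.0482  0.01
[... 215 characters left out ...]
2, 44, 46)
diff (453, 169, 41, 21)
diff (451, 213, 43, 20)
diff (207, 216, 30, 40)
diff (201, 166, 36, 38)
diff (39, 349, 17, 28)
diff (290, 210, 18, 24)
diff (310, 215, 17, 25)
diff (400, 198, 10, 9)
sdiff (450, 150, 131, 121)
sdiff (356, 119, 58, 127)
sdiff (415, 149, 24, 37)
sdiff (292, 220, 31, 33)
sdiff (312, 213, 31, 34)
sdiff (244, 216, 47, 25)
sdiff (241, 205, 43, 21)
sdiff (261, 177, 25, 27)
sdiff (280, 173, 26, 25)
sdiff (223, 124, 27, 23)
sdiff (190, 138, 28, 18)
sdiff (324, 169, 20, 27)
sdiff (399, 241, 30, 25)
sdiff (330, 181, 24, 23)
sdiff (472, 105, 22, 15)
sdiff (368, 280, 27, 27)
sdiff (617, 159, 14, 14)
sdiff (394, 88, 12, 10)
sdiff (378, 106, 14, 7)
sdiff (473, 141, 24, 6)
```

Both shells lie flat in the tray with parallel long sides. The spanners, bung, insulator and look-alikes show no change, and turntable and ring are as set.

```bash
python3 -c "
from plant import ctrl
print(ctrl.job_done())"
```

```text
the job is handed in; nothing more can be done
None
```

I've handed the job in: both shells went on their own pads, the turntable made its full turn back to the red mark (within about 0.6°), the lock ring is at its red mark, and the shells now lie flat side by side in the blue tray with nothing else moved.

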